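# Raise the disc camera to its lock and slide the carrier under it

### The arm

A 7-joint arm with a two-finger parallel gripper is mounted at the origin on the work surface. World frame = base frame: x ahead of the robot, y to its left, z up, the work surface at z = 0. Lengths are in mm, angles in rad, forces in N, time in s.
With the tool pointing down it reaches from about 425 to 875 mm from the base axis. Payload 9.9 kg.
Tool frame: the origin (TCP) lies between the finger pads; the fingertips stand 14 mm ahead of it and the grasp point (between the pads) lies 5 mm behind it (ctrl.tip_reach is the z of the fingertips in the tool frame, in mm); z points along the fingers, y is the direction in which the jaws open and shut (so a half turn about z gives the same grasp; the last joint's range is limited). The gripper opens to 85 mm and grips with 20 to 120 N. Pads are 22 mm wide; open, the fingers measure 114 mm over their backs; the gripper's body (76 mm by 85 mm) begins 54 mm behind the grasp point. The pads swing forward as they close: fully open they stand 13 mm farther back than shut.
Start: joints at [1.049, 0.576, 0.025, 1.437, -0.015, 1.129, -0.057], TCP at [286.17, -611.34, 245.289] pointing down, gripper open.
Joint ranges: [-2.76, 2.76], [-0.34, 2.15], [-1.52, 1.57], [0.19, 2.46], [-1.09, 4.23], [0.17, 1.99], [-2.82, 2.82]. Speed limits (rad/s): [2.22, 2.22, 3.01, 3.01, 3.14, 3.14, 3.14].

### API

Orientations are given as a 3x3 rotation matrix whose columns are the frame's x, y, z axes.
In Python, from station import ctrl gives the robot as it stands.
- The arm moves only by the tool carry_out, never from a script. Its argument "increments" is a list that holds one entry, the list of rows, each a list of 5 numbers: the shift along the world's x, y, z in cm, then the turn about the world's z in rad, then the gripper command: -1 is shut, 1 is fully open, values between are in proportion. In form: [[[dx, dy, dz, roll, fingers], ...]]. A call has 1 to 8 rows; each row shifts and turns the commanded pose from where the row before left it; what a row does not reach is not made up. A row lasts 1/8 s, in which the tool goes at most 62.5 mm and 10.7 degrees, less where a joint would pass 70% of its speed; a pose out of reach is approached as far as the arm can. A call with a gripper value outside its range is refused whole. The fingers move at their own pace and stop on an object; "newtons" is the grip in N (left out, the last holds). Time passes only in rows, so rows that do not move let the fingers close. It gives the time, the measured TCP pose, the force and the opening at its end, in the units of the state.
- ctrl.sense(): the state, without advancing time (a new reading comes with each control period).
- ctrl.snapshot(name): name is "scene" or "side" or "wrist"; returns the picture (384x512x3 uint8, red, green, blue); there is no depth.
- ctrl.calibration(name): a dict with "K" (3x3 intrinsics, pixels), "cam_to_world" (4x4, takes a point from camera to world coordinates). Camera axes: x right, y up, looking along -z (the intrinsics and any distortion apply to the point x, -y, -z); pixel columns grow to the right and rows downward; lengths in mm; the calibration is good to about 2 mm. A picture is of the moment at which its call begins: read the wrist's pose just before it. calibration takes no time and is no camera call; for the wrist camera it gives the pose at the moment of the call.
- ctrl.sign_off(): hands the job in, once; it reports no verdict.
The state is a dict: "time_s": time; "joints": joint angles; "joint_vel": joint speeds; "tau": joint torques, N m; "position": TCP position; "ee_rot": TCP orientation; "contact_force": force on the tool from outside, world axes, zero at the start; "ft_torque": the same for the moment, N m; "grip_width": finger opening in mm.
Only numpy, scipy, OpenCV 4.12 (cv2) and the standard library are available. Lean on these libraries where they do the work, as an engineer would, in place of code of your own. Each camera call takes 0.05 s, during which the arm holds its last target.

### The job

Pull the telescoping column of the camera stand up by its black bar until the orange lock button clicks out, and let go so that the column stands on its lock. Then slide the blue disc carrier along the table through the mouth of the stand and under the raised lens, fully home against the stop bar, and let go of it. The stand is loose: do not lift it, tip it or shove it about, and leave the bottle, the disc cases and the brush alone.

Things in the scene. Friction and masses are not known exactly. Their poses are not given: they have to be found in the camera images.
- stand: Camera stand, loose on the table, 2.2 kg (column and camera come on top). Its dark steel foot is a U, 18 mm high, open towards its own -y. Origin at table height in the middle of the U, straight below the lens; z up. Inside the U is a channel along y, 136 mm wide (x -68 to +68 mm), with the bare table as its floor. The telescoping column stands on its +x side.
- mouth (a point): Middle of the channel's mouth on the stand, at table height, stand y -105 mm. The straight rails begin at y -75 mm; yellow flared lips, 18 mm high, reach out from there to about y -112 mm.
- stop (a point): Middle of the stop bar's face at the closed end of the channel, stand y +70 mm, 9 mm above the table; the bar is 15 mm thick and 18 mm high.
- sleeve_top (a point): Centre of the top of the column's fixed outer tube, a 46 mm square aluminium sleeve at stand x 115 mm, y 0, from 18 to 168 mm above the table. In its +x face is an upright slot, dark at first, out of which the orange lock button springs.
- mast (a joint): Column extension in m, 0 = in (start), grows upward. Moving part 0.36 to 0.56 kg, sliding friction 1 to 3 N; let go unlocked, it sinks back. The button clicks out somewhere between 48 and 82 mm, differing between starts, not readable beforehand. 4 mm past the click a rubber stop resists, 2.5 N/mm; 20 N above the column's weight lifts the stand. Lowered, the column then rests on the button.
- lens (a point): Centre of the underside of the lens (54 mm diameter), straight above the stand's origin: 12 mm above the table when the column is in, 60 to 94 mm when locked. Above it is a camera box 66 mm square and 92 mm high, its underside 68 mm above the lens's underside. Both rise with the column.
- lift_bar (a point): Centre of the black lifting bar on top of the column, rises with it: 70 mm long along the stand's y, 16 mm thick along x, 18 mm high; centre 232 mm above the table when the column is in. 33 mm are free below the bar's underside, down to the camera's arm.
- carrier: Disc carrier, loose, 0.3 to 0.5 kg: blue plate 130 mm (x) by 140 mm (y), 10 mm thick, with a silver disc and in its middle a brass clamp weight 38 mm across, top 52 mm above the table. A 40 mm wide tongue runs to y -144 mm. Origin under the middle of the plate; z up; its +y edge (y +70 mm) enters the stand first. Fully home, its origin and axes coincide with the stand's.
- lock_button (a joint): Orange lock button (14 mm wide, 10 mm high) in the inner tube, spring-loaded, moving out to the stand's +x: 0 = pressed in, 0.014 m = clicked fully out, when it stands out 6 mm from the sleeve's face.
- carrier_grip (a point): Grip point on the carrier's upright black handle, at carrier x 0, y -120 mm, 36 mm above the table. The handle is 14 mm thick (x), 40 mm long (y) and reaches from 10 to 55 mm above the table; pinch it across x from above.
- cleaner: Amber bottle with white cap, 52 mm diameter, 130 mm high, origin at the centre of its underside. Bystander.
- disc_cases: Stack of four disc cases, 142 by 125 by 42 mm, origin at the centre of its underside. Bystander.
- brush: Wooden record brush 110 by 34 by 36 mm, origin at the centre of its underside. Bystander.

How it is judged:
By the outcome, as a careful person would: the job done as asked, in the order asked, and still so for the second after the job is handed in, with the robot touching nothing.
It also fails if it takes over 64 s, if anything falls off the work surface, if the arm or the gripper's body presses on something with over 40 N, if the wrist force passes 120 N, or if a joint passes its speed limit or range.

## Working session

There is one attempt and no reset: what is moved stays moved. The work goes in short steps, Python scripts to look and compute and a tool call to move; the robot and the scene stay as the last step left them, time stands still between calls to the robot, and variables do not carry over. Pictures are saved under pics/ and viewed, and the job is handed in when it is done.

Besides the shell and the picture viewer there is one more tool, called after "Request:" by a JSON object that holds its "name" and its "arguments", one argument or row to a line. carry_out: Moves the arm, as the interface text tells. Its arguments: {"type":"object","properties":{"increments":{"type":"array","items":{"type":"array","items":{"type":"array","items":{"type":"number"}}}},"newtons":{"type":"number"}},"required":["increments"]}

```bash
ls; mkdir -p pics; cat > h.py <<'E'
import numpy as np, cv2
from station import ctrl
def snap(n,f):
    c=ctrl.calibration(n); im=ctrl.snapshot(n); cv2.imwrite('pics/'+f+'.png',cv2.cvtColor(im,cv2.COLOR_RGB2BGR)); np.savez('pics/'+f+'.npz',im=im,K=c['K'],T=c['cam_to_world']); return c
def load(f):
    d=np.load('pics/'+f+'.npz'); return d['im'],d['K'],d['T']
def ray(K,T,u,v):
    d=np.linalg.inv(K)@[u,v,1]; d=np.array([d[0],-d[1],-d[2]]); return T[:3,3],T[:3,:3]@d
def onz(K,T,u,v,z):
    o,d=ray(K,T,u,v); return o+d*(z-o[2])/d[2]
def proj(K,T,P):
    P=np.atleast_2d(P); c=(P-T[:3,3])@T[:3,:3]; p=np.c_[c[:,0],-c[:,1],-c[:,2]]@K.T; return p[:,:2]/p[:,2:]
def tri(l):
    A=np.zeros((3,3));b=np.zeros(3)
    for K,T,u,v in l:
        o,d=ray(K,T,u,v); d=d/np.linalg.norm(d); M=np.eye(3)-np.outer(d,d); A+=M;b+=M@o
    return np.linalg.solve(A,b)
E
python3 - <<'E'
from h import *
for n in ['scene','side','wrist']:
    c=snap(n,n+'0'); print(n,c.keys(),c['K'],np.round(c['cam_to_world'],3))
print(ctrl.sense())
E
```

```text
pics
scene dict_keys(['K', 'cam_to_world']) [[483.03221606   0.         261.05972244]
 [  0.         483.03221606 190.77979186]
 [  0.           0.           1.        ]] [[-4.130000e-01 -5.260000e-01  7.430000e-01  1.692955e+03]
 [ 9.110000e-01 -2.370000e-01  3.390000e-01  5.394130e+02]
 [-2.000000e-03  8.170000e-01  5.770000e-01  1.094344e+03]
 [ 0.000000e+00  0.000000e+00  0.000000e+00  1.000000e+00]]
side dict_keys(['K', 'cam_to_world']) [[492.79742893   0.         253.6291233 ]
 [  0.         492.79742893 201.15198621]
 [  0.           0.           1.        ]] [[-8.650000e-01 -3.320000e-01  3.760000e-01  1.063776e+03]
 [ 5.020000e-01 -5.630000e-01  6.570000e-01  1.024341e+03]
 [-7.000000e-03  7.570000e-01  6.540000e-01  1.191456e+03]
 [ 0.000000e+00  0.000000e+00  0.000000e+00  1.000000e+00]]
wrist dict_keys(['K', 'cam_to_world']) [[323.64670976   0.         260.24240057]
 [  0.         323.64670976 193.05816298]
 [  0.           0.           1.        ]] [[ 4.23000e-01  8.69000e-01  2.55000e-01  3.50710e+02]
 [-9.06000e-01  4.07000e-01  1.18000e-01 -5.81174e+02]
 [-1.00000e-03
[... 237 characters left out ...]
_vel': array([-1.05321810e-03, -3.13407133e-03,  1.43979248e-03, -2.75807610e-03,
       -3.22773716e-03, -1.60713638e-05, -3.17885724e-04]), 'tau': array([ 3.20851854e-03, -7.66268492e+01,  2.25301556e+00, -2.86182404e+01,
        1.55180669e-02,  9.88857035e-03, -1.45915681e-05]), 'position': array([ 286.01625295, -611.04633649,  244.64743802]), 'ee_rot': array([[ 9.05693877e-01,  4.23931870e-01, -6.09286069e-04],
       [ 4.23932300e-01, -9.05693193e-01,  1.11586477e-03],
       [-7.87756093e-05, -1.26892793e-03, -9.99999192e-01]]), 'contact_force': array([-0.68802019, -0.74852993, -0.15630201]), 'ft_torque': array([ 0.02020738, -0.06108136,  0.02197466]), 'grip_width': 85.42840236250548}
```

View pics/scene0.png

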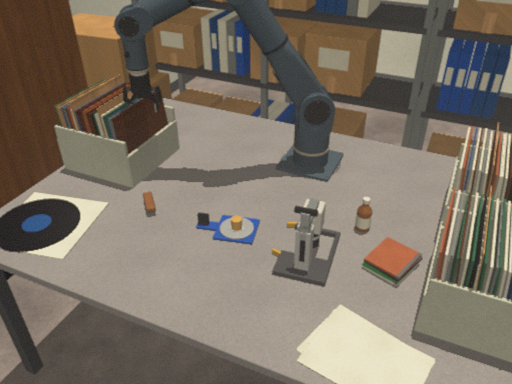

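View pics/side0.png

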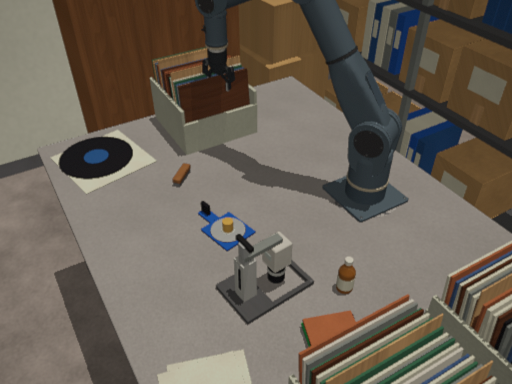

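View pics/wrist0.png

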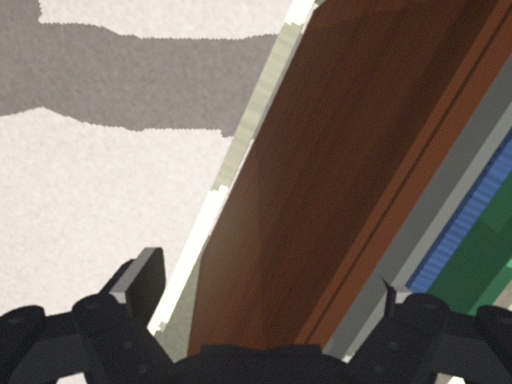

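The scene view shows the stand at about (305,245), the carrier at (235,228), the bottle at (364,215) and the cases at (392,260). The gripper starts over the record box. I'll enlarge both views.

```bash
python3 - <<'E'
import cv2
a=cv2.imread('pics/scene0.png')[180:300,180:350]; cv2.imwrite('pics/sc_z.png',cv2.resize(a,None,fx=4.7,fy=4.7,interpolation=cv2.INTER_CUBIC))
a=cv2.imread('pics/side0.png')[190:330,180:340]; cv2.imwrite('pics/sd_z.png',cv2.resize(a,None,fx=4.2,fy=4.2,interpolation=cv2.INTER_CUBIC))
E
```

```text
(no output)
```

View pics/sc_z.png

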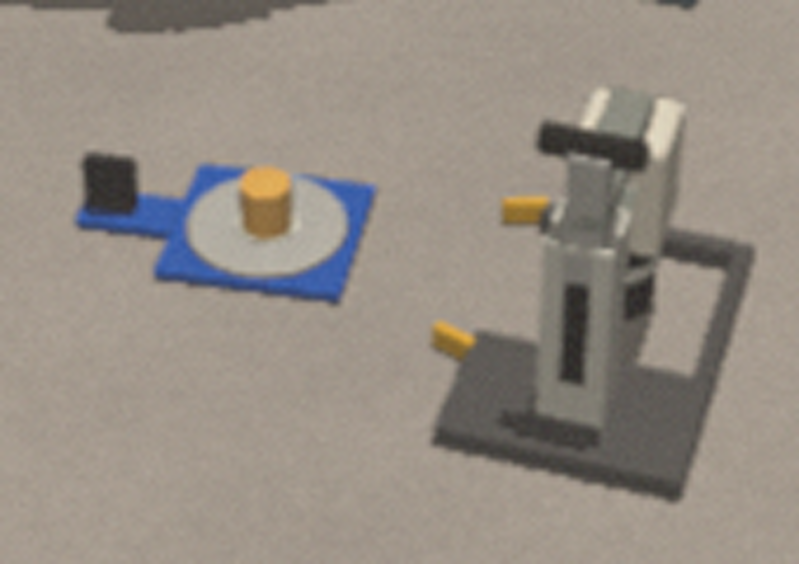

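View pics/sd_z.png

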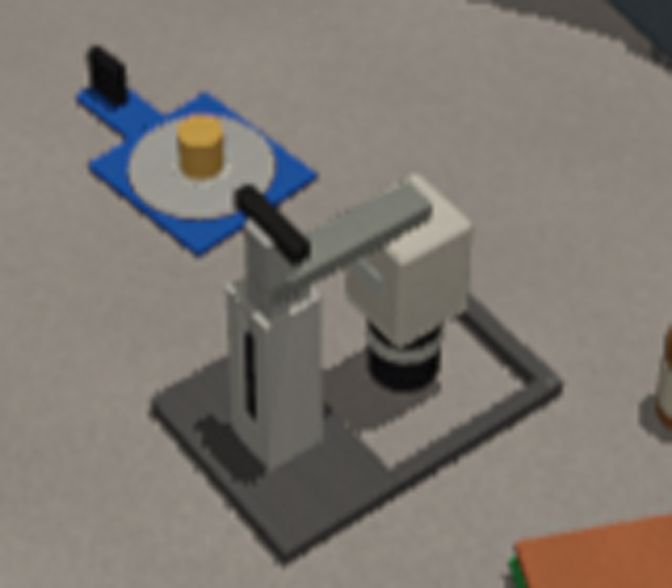

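```bash
python3 - <<'E'
from h import *
im,K,T=load('scene0'); im2,K2,T2=load('side0')
S=lambda x,y:(K,T,180+x/4.7,180+y/4.7)
D=lambda x,y:(K2,T2,180+x/4.2,190+y/4.2)
print('bar',tri([S(593,145),D(272,222)]))
print('barL',tri([S(545,138),D(246,197)]),'barR',tri([S(643,153),D(300,250)]))
print('brass top',tri([S(266,182),D(200,130)]))
print('handle top',tri([S(110,158),D(107,60)]))
for n,p in dict(nearR=(340,297),nearL=(157,275),farL=(200,167),farR=(375,187)).items(): print(n,onz(*S(*p),10))
for n,p in dict(a=(90,167),b=(200,253),c=(315,175),d=(203,95)).items(): print('side',n,onz(*D(*p),10))
for n,p in dict(outNearL=(435,437),outNearR=(678,495),outFarR=(750,245),).items(): print('foot',n,onz(*S(*p),16))
for n,p in dict(NearL=(155,408),NearR=(285,555),FarR=(560,385)).items(): print('footside',n,onz(*D(*p),16))
for n,p in dict(lip1=(525,200),lip2=(437,328)).items(): print('lip',n,onz(*S(*p),18))
print('bottle',onz(K,T,363,231,0),'cases',onz(K,T,390,270,0),'brush',onz(K,T,150,205,18))
E
```

```text
bar [618.47793428 195.1175354  230.10204056]
barL [620.75191286 164.13662039 227.42499687] barR [615.8896961  227.02088872 231.83065946]
brass top [533.46807204 -82.00341022  48.00608018]
handle top [ 560.59704692 -197.663329     50.56027885]
nearR [586.90041735   2.77704288  10.        ]
nearL [ 619.84234882 -128.67910791   10.        ]
farL [ 494.91348936 -160.12456009   10.        ]
farR [461.83166022 -26.68989257  10.        ]
side a [ 614.68998587 -124.436705     10.        ]
side b [582.13489589   6.87328988  10.        ]
side c [460.5831973  -22.77246012  10.        ]
side d [ 493.76927875 -155.13466147   10.        ]
foot outNearL [693.35204274 122.75393011  16.        ]
foot outNearR [676.89668368 286.13826467  16.        ]
foot outFarR [417.41133051 255.61695602  16.        ]
footside NearL [684.50547051 131.70521033  16.        ]
footside NearR [665.9481198  289.43971582  16.        ]
footside FarR [419.73715429 262.43059183  16.        ]
lip lip1 [438.78476317  86.76042098  18.        ]
lip lip2 [596.63849641  82.61284501  18.        ]
bottle [358.79080721 324.55160617   0.        ] cases [512.48871431 452.22778727   0.        ] brush [ 558.57787709 -430.34823971   18.        ]
```

Request:
{"name": "carry_out", "arguments": {
  "increments": [
    [[0, 0, 4, 0, 1], [0, 0, 6, 0, 1], [1, 2.5, 0.5, 0.06, 1], [2, 5, 0, 0.09, 1], [2, 5, 0, 0.09, 1], [2, 5, 0, 0.09, 1], [2, 5, 0, 0.09, 1], [2, 5, 0, 0.09, 1]]
  ],
  "newtons": 40
}}

```text
time_s: 1.15
position: [396.5, -334.6, 350.2]
ee_rot: [[0.581, 0.814, -0.0], [0.814, -0.581, 0.0], [-0.0, -0.0, -1.0]]
contact_force: [1.3, 0.5, -0.1]
grip_width: 85.7
```

Request:
{"name": "carry_out", "arguments": {
  "increments": [
    [[2, 5, 0, 0.09, 1], [2, 5, 0, 0.09, 1], [2, 5, 0, 0.09, 1], [2, 5, 0, 0.09, 1], [2, 5, 0, 0.09, 1], [2, 5, 0, 0.09, 1], [2, 5, 0, 0.09, 1], [2, 5, 0, 0.09, 1]]
  ]
}}

```text
time_s: 2.15
position: [556.5, 65.1, 350.2]
ee_rot: [[-0.099, 0.995, -0.0], [0.995, 0.099, -0.0], [-0.0, -0.0, -1.0]]
contact_force: [1.1, 0.1, 0.9]
grip_width: 85.4
```

Request:
{"name": "carry_out", "arguments": {
  "increments": [
    [[2, 5, 0, 0.05, 1], [2, 5, 0, 0.05, 1], [1.5, 4, 0, 0, 1], [0, 0, 0, 0, 1], [0, 0, 0, 0, 1]]
  ]
}}

```text
time_s: 2.78
position: [611.1, 202.9, 349.8]
ee_rot: [[-0.195, 0.981, -0.001], [0.981, 0.195, -0.001], [-0.001, -0.001, -1.0]]
contact_force: [0.4, -0.7, -0.3]
grip_width: 85.5
```

```bash
python3 - <<'E'
from h import *
s=ctrl.sense(); print(s['time_s'],s['position'],s['ee_rot'],s['contact_force'])
snap('wrist','w1')
E
```

```text
2.775 [611.06706147 202.91907973 349.83434031] [[-1.95455419e-01  9.80712308e-01 -7.40527025e-04]
 [ 9.80712236e-01  1.95454654e-01 -9.94007076e-04]
 [-8.30095519e-04 -9.20527985e-04 -9.99999232e-01]] [ 0.42024934 -0.74249454 -0.26145573]
```

View pics/w1.png

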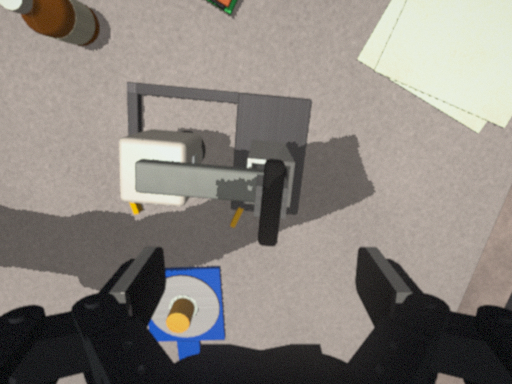

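The wrist view shows the bar from (272,160) to (268,245), the foot's back edge at row 85–100, and the carrier at (190,305). I'll measure it all from masks.

```bash
python3 - <<'E'
from h import *
im,K,T=load('w1')
g=im.max(2)
m=((g<32)).astype(np.uint8); m[250:]=0; m[:,:245]=0; m[:,300:]=0; m[:150]=0
n,l,st,ce=cv2.connectedComponentsWithStats(m); i=1+st[1:,4].argmax(); print(st[i])
c,_=cv2.findContours((l==i).astype(np.uint8),0,1); c=max(c,key=cv2.contourArea)
r=cv2.minAreaRect(c); print(r); b=cv2.boxPoints(r)
for p in b: print(p,onz(K,T,*p,241)[:2])
ctr=onz(K,T,*r[0],241)[:2]; print('ctr',ctr)
a=cv2.cvtColor(im,cv2.COLOR_RGB2BGR)[60:260,100:330]
a=cv2.convertScaleAbs(a,alpha=1.6,beta=10)
cv2.imwrite('pics/w1z.png',cv2.resize(a,None,fx=3,fy=3,interpolation=cv2.INTER_CUBIC))
E
```

```text
[283 172   2   4   5]
((283.7000427246094, 173.6000213623047), (0.8944271206855774, 3.130495071411133), 26.56505012512207)
[282.60004 174.80002] [624.1558622  221.85997359]
[284.00006 172.00003] [624.72299556 224.15970201]
[284.80005 172.40002] [625.3752337 223.9775959]
[283.40002 175.20001] [624.8095317  221.67659376]
ctr [624.76620186 222.91992036]
```

View pics/w1z.png

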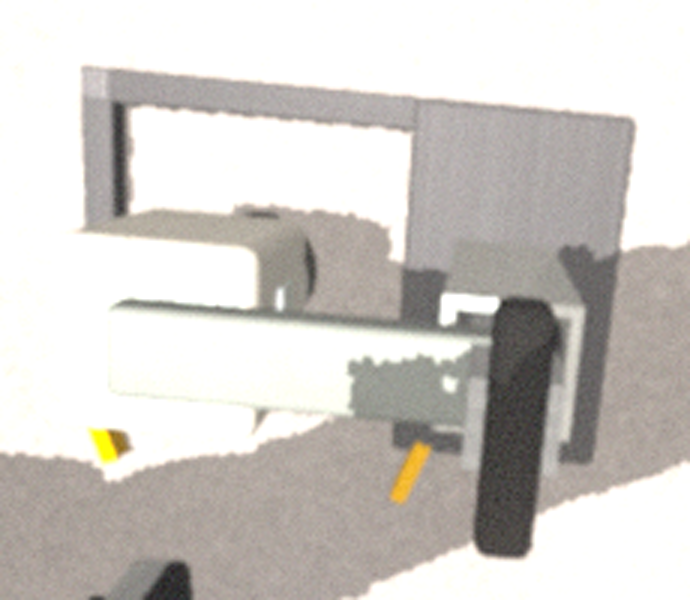

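```bash
python3 - <<'E'
from h import *
im,K,T=load('w1')
Z=lambda x,y:(K,T,100+x/3,60+y/3)
P={k:onz(*Z(*p),241)[:2] for k,p in dict(TL=(492,342),TR=(556,342),BL=(476,554),BR=(529,556)).items()}
for k in P: print(k,P[k])
print('c',sum(P.values())/4); u=(P['TL']+P['TR']-P['BL']-P['BR'])/2; print(np.linalg.norm(u),np.arctan2(-u[0],u[1]))
print('w',np.linalg.norm(P['TL']-P['TR']),np.linalg.norm(P['BL']-P['BR']))
# foot
F={k:onz(*Z(*p),18)[:2] for k,p in dict(TL=(82,67),TR=(635,119),BR=(592,463),inTL=(113,102),inTR=(413,128),stopTR=(418,100)).items()}
for k in F: print(k,F[k])
u=F['TR']-F['TL']; print(np.linalg.norm(u),np.arctan2(u[1],u[0])); u=F['TR']-F['BR'];print(np.linalg.norm(u),np.arctan2(-u[0],u[1]))
print('inner w',np.linalg.norm(F['inTL']-F['inTR']))
mid=(F['inTL']+F['inTR'])/2; print('stop mid',mid)
E
```

```text
TL [610.36893014 219.74539536]
TR [626.03114102 222.85873024]
BL [617.64440489 162.21536971]
BR [631.60899238 164.39938285]
c [621.41336711 192.30471954]
58.34968434087823 0.11036440281444923
w 15.96864751362177 14.134341760213534
TL [417.57492658 257.70269512]
TR [666.05335126 284.22183002]
BR [684.52749593 118.42875672]
inTL [432.56068331 245.38183565]
inTR [567.74630641 260.67668008]
stopTR [567.82330359 273.128984  ]
249.88955969454588 0.10632363401091521
166.81917509225883 0.1109711527626223
inner w 136.04809796631915
stop mid [500.15349486 253.02925787]
```

Request:
{"name": "carry_out", "arguments": {
  "increments": [
    [[0.5, -0.3, -2, -0.044, 1], [0.5, -0.35, -3, -0.044, 1], [0, 0, -2, 0, 1], [0, 0, 0, 0, 0.2], [0, 0, 0, 0, 0.2], [0, 0, 0, 0, 0.2]]
  ]
}}

```text
time_s: 3.58
position: [621.5, 197.1, 281.6]
ee_rot: [[-0.108, 0.994, 0.002], [0.994, 0.108, 0.001], [0.0, 0.002, -1.0]]
contact_force: [0.6, -0.3, -0.0]
grip_width: 51.3
```

```bash
python3 - <<'E'
from h import *
s=ctrl.sense(); print(s['time_s'],s['position'],s['ee_rot'],s['contact_force'],s['grip_width'],ctrl.tip_reach)
snap('wrist','w2')
im,K,T=load('w2'); print(T)
a=cv2.convertScaleAbs(cv2.cvtColor(im,cv2.COLOR_RGB2BGR),alpha=1.6,beta=10)
cv2.imwrite('pics/w2z.png',cv2.resize(a,None,fx=1.5,fy=1.5,interpolation=cv2.INTER_CUBIC))
E
```

```text
3.575 [621.53390289 197.14438279 281.58453145] [[-1.08414918e-01  9.94104212e-01  1.73800510e-03]
 [ 9.94105638e-01  1.08413984e-01  6.23138399e-04]
 [ 4.31040450e-04  1.79531817e-03 -9.99998296e-01]] [ 0.5596091  -0.31758174 -0.01769756] 51.26906411589895 14.0
[[ 9.94170432e-01 -1.02885506e-01 -3.22447537e-02  6.13497519e+02]
 [ 1.07799816e-01  9.54279520e-01  2.78800642e-01  2.67746238e+02]
 [ 2.08596280e-03 -2.80651334e-01  9.59807521e-01  4.09318062e+02]
 [ 0.00000000e+00  0.00000000e+00  0.00000000e+00  1.00000000e+00]]
```

View pics/w2z.png

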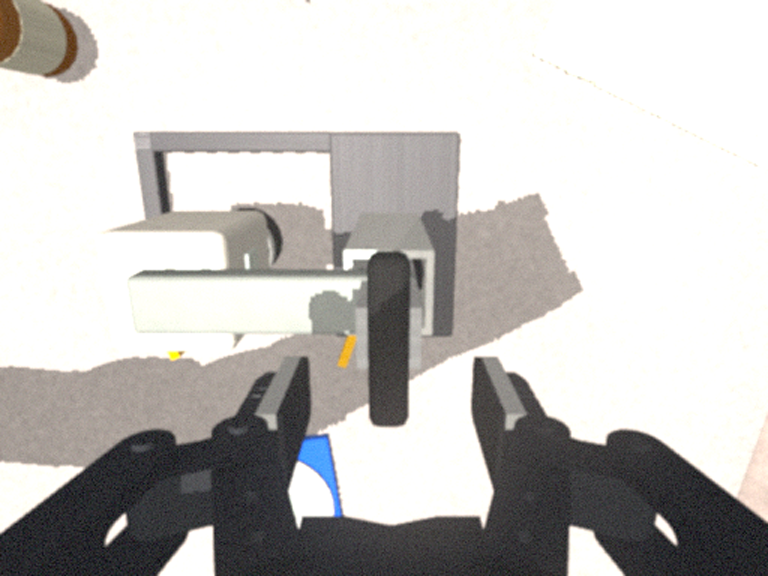

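```bash
python3 - <<'E'
from h import *
im,K,T=load('w2')
for p in [(370,254),(410,254),(369,425),(408,425),(389,339)]: print(onz(K,T,p[0]/1.5,p[1]/1.5,241)[:2])
E
```

```text
[610.57930477 231.11689934]
[624.64353529 232.63554436]
[616.78005096 162.79330261]
[632.0316064  164.42703759]
[620.71362836 199.7440998 ]
```

Request:
{"name": "carry_out", "arguments": {
  "increments": [
    [[0, 0, -2, 0, 0.2], [0, 0, -2, 0, 0.2], [0, 0, -1.4, 0, 0.2], [0, 0, 0, 0, -0.2], [0, 0, 0, 0, -0.5], [0, 0, 0, 0, -0.6]]
  ],
  "newtons": 40
}}

```text
time_s: 4.38
position: [620.8, 197.2, 226.8]
ee_rot: [[-0.109, 0.994, -0.0], [0.994, 0.109, -0.0], [-0.0, -0.0, -1.0]]
contact_force: [-4.3, -1.3, 1.2]
grip_width: 25.4
```

Request:
{"name": "carry_out", "arguments": {
  "increments": [
    [[0, 0, 0, 0, -0.8], [0, 0, 0, 0, -1], [0, 0, 0, 0, -1], [0, 0, 0, 0, -1]]
  ]
}}

```text
time_s: 4.88
position: [620.8, 197.2, 226.8]
ee_rot: [[-0.109, 0.994, -0.0], [0.994, 0.109, -0.0], [-0.0, -0.0, -1.0]]
contact_force: [-5.0, -1.0, 3.5]
grip_width: 24.8
```

```bash
python3 - <<'E'
from h import *
s=ctrl.sense(); print(s['time_s'],s['position'],s['contact_force'],s['ft_torque'],s['grip_width'])
snap('wrist','w3');snap('side','side3')
im,K,T=load('side3')
a=cv2.cvtColor(im[190:330,180:340],cv2.COLOR_RGB2BGR)
cv2.imwrite('pics/s3z.png',cv2.resize(a,None,fx=4.2,fy=4.2,interpolation=cv2.INTER_CUBIC))
E
```

```text
4.875 [620.82562358 197.23179228 226.80588074] [-4.95259705 -0.95913856  3.52189076] [-0.25739892  1.07690682 -0.03418295] 24.815376607250347
```

View pics/s3z.png

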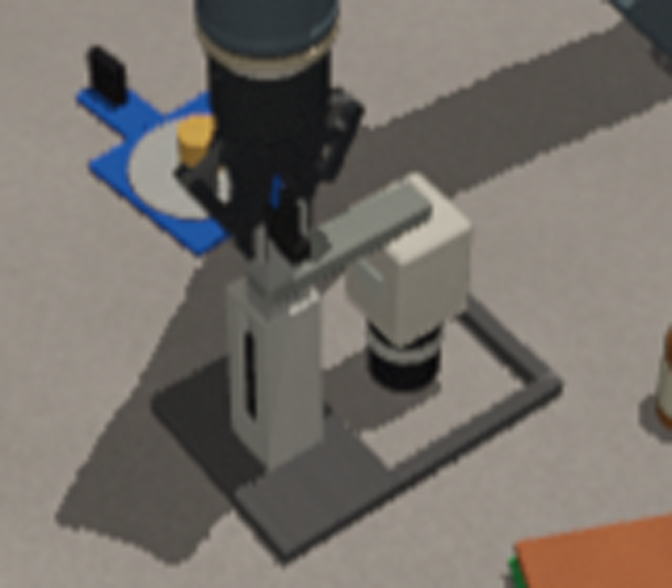

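View pics/w3.png

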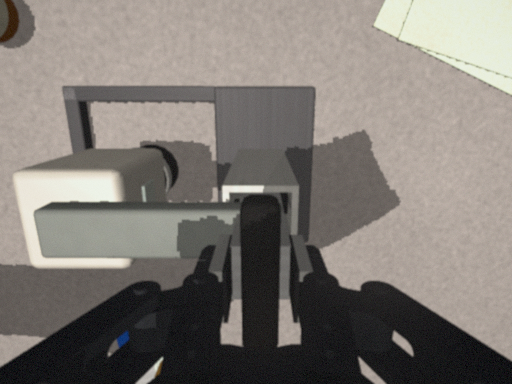

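```bash
python3 - <<'E'
from h import *
im,K,T=load('w3')
a=cv2.convertScaleAbs(cv2.cvtColor(im[140:384,180:350],cv2.COLOR_RGB2BGR),alpha=3,beta=15)
cv2.imwrite('pics/w3z.png',cv2.resize(a,None,fx=2.45,fy=2.45,interpolation=cv2.INTER_CUBIC))
E
```

```text
(no output)
```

View pics/w3z.png

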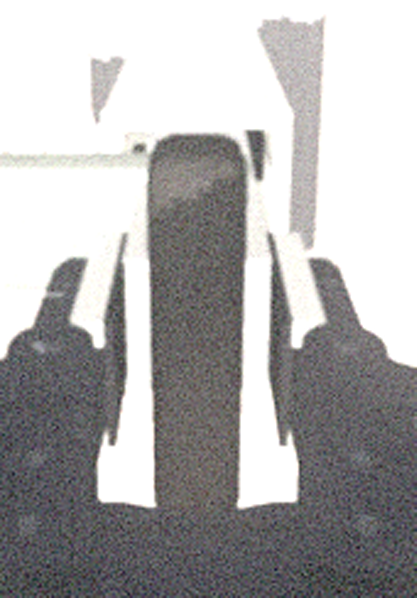

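Request:
{"name": "carry_out", "arguments": {
  "increments": [
    [[0, 0, 0, 0, -0.2], [0, 0, 0, 0, -0.2], [0, 0, 1.1, 0, -0.2], [0, 0, 0, 0, -0.5], [0, 0, 0, 0, -0.7], [0, 0, 0, 0, -1], [0, 0, 0, 0, -1], [0, 0, 0, 0, -1]]
  ]
}}

```text
time_s: 5.98
position: [620.9, 197.5, 239.3]
ee_rot: [[-0.109, 0.994, 0.001], [0.994, 0.109, 0.0], [0.0, 0.001, -1.0]]
contact_force: [-6.7, -1.7, 11.8]
grip_width: 24.3
```

```bash
python3 - <<'E'
from h import *
s=ctrl.sense(); print(s['time_s'],s['position'],s['contact_force'],s['ft_torque'],s['grip_width'])
snap('wrist','w4')
im,K,T=load('w4')
a=cv2.convertScaleAbs(cv2.cvtColor(im[140:384,130:400],cv2.COLOR_RGB2BGR),alpha=2,beta=15)
cv2.imwrite('pics/w4z.png',cv2.resize(a,None,fx=2.45,fy=2.45,interpolation=cv2.INTER_CUBIC))
E
```

```text
5.975 [620.86746834 197.46195138 239.27831348] [-6.7457051  -1.72509987 11.79813352] [-4.30542118e-01  1.29714836e+00  9.73127142e-04] 24.33559957635484
```

View pics/w4z.png

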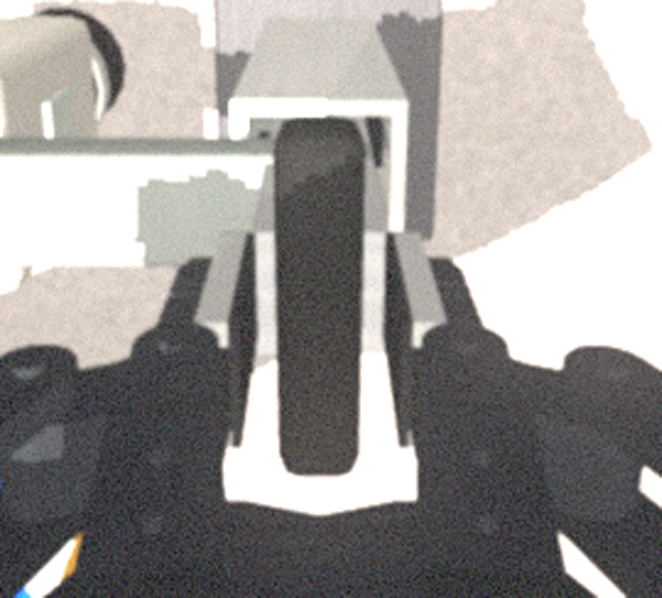

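```bash
python3 - <<'E'
from h import *
for n in ['scene','side']:
    snap(n,n+'4'); im,K,T=load(n+'4')
    c=proj(K,T,[620,197,225])[0].astype(int); print(c)
    a=cv2.convertScaleAbs(cv2.cvtColor(im[c[1]-45:c[1]+45,c[0]-45:c[0]+45],cv2.COLOR_RGB2BGR),alpha=2.2,beta=10)
    cv2.imwrite('pics/%s4z.png'%n,cv2.resize(a,None,fx=6,fy=6,interpolation=cv2.INTER_CUBIC))
E
```

```text
[306 212]
[244 244]
```

View pics/scene4z.png

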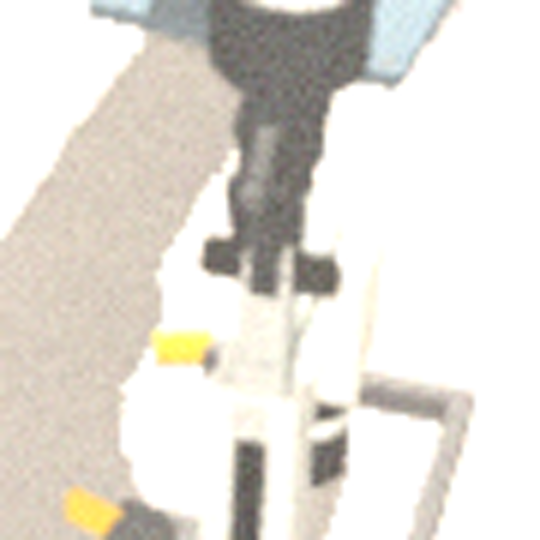

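View pics/side4z.png

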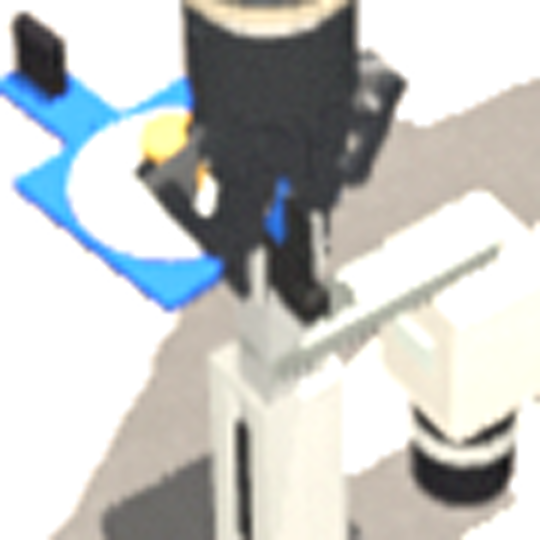

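Request:
{"name": "carry_out", "arguments": {
  "increments": [
    [[0, 0, 0, 0, -0.2], [0, 0, 0, 0, -0.2], [0, 0, 0.6, 0, -0.2], [0, 0, 0, 0, -0.4], [0, 0, 0, 0, -0.5], [0, 0, 0, 0, -0.7], [0, 0, 0, 0, -1], [0, 0, 0, 0, -1]]
  ]
}}

```text
time_s: 7.12
position: [620.9, 197.3, 244.1]
ee_rot: [[-0.109, 0.994, 0.0], [0.994, 0.109, 0.0], [0.0, 0.0, -1.0]]
contact_force: [-4.3, 0.4, 7.2]
grip_width: 22.7
```

```bash
python3 - <<'E'
from h import *
s=ctrl.sense(); print(s['time_s'],s['position'],s['contact_force'],s['ft_torque'],s['grip_width'])
snap('wrist','w5')
im,K,T=load('w5')
a=cv2.convertScaleAbs(cv2.cvtColor(im[140:384,130:400],cv2.COLOR_RGB2BGR),alpha=2,beta=15)
cv2.imwrite('pics/w5z.png',cv2.resize(a,None,fx=2.45,fy=2.45,interpolation=cv2.INTER_CUBIC))
E
```

```text
7.125 [620.8889248  197.34858462 244.11225445] [-4.28152326  0.43508592  7.18609299] [-0.23572705  0.89233115 -0.04793567] 22.702958619324743
```

View pics/w5z.png

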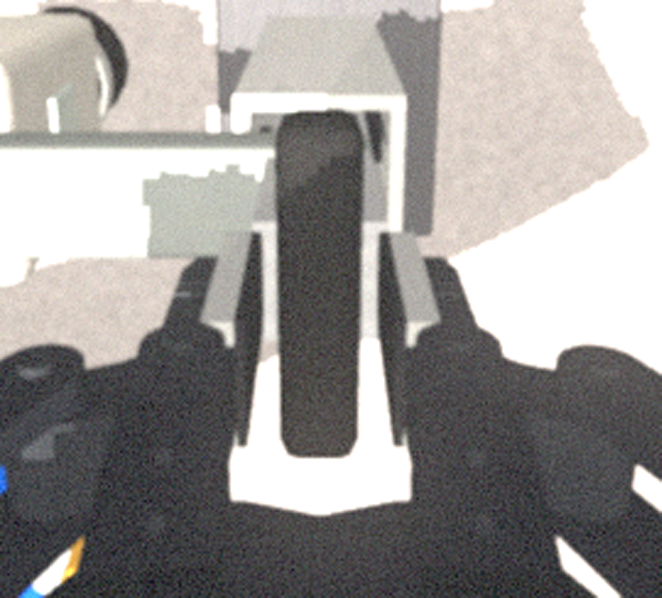

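Request:
{"name": "carry_out", "arguments": {
  "increments": [
    [[0, 0, 0, 0, -1], [0, 0, 0, 0, -1], [0, 0, 0, 0, -1], [0, 0, 0, 0, -1]]
  ]
}}

```text
time_s: 7.68
position: [620.9, 197.3, 244.1]
ee_rot: [[-0.109, 0.994, 0.0], [0.994, 0.109, 0.0], [0.0, 0.0, -1.0]]
contact_force: [-3.5, -1.1, 6.7]
grip_width: 22.6
```

```bash
python3 - <<'E'
from h import *
for f in ['w3','w4','w5']:
    im,K,T=load(f)
    a=cv2.cvtColor(im,cv2.COLOR_RGB2GRAY)
    print(f,T[:3,3])
    col=a[180:384,261].astype(int); print('col261',180+np.where(np.abs(np.diff(col))>25)[0])
    for v in [230,250,270,300]:
        print(v,[ (int(u)) for u in 225+np.where(np.abs(np.diff(a[v,225:300].astype(int)))>14)[0]])
im,K,T=load('w5')
for u,v in [(261,186),(260,326),(261,194)]: print([np.round(onz(K,T,u,v,z)[:2],1) for z in (223,241,250)])
E
```

```text
w3 [613.00307475 267.93904854 354.50420617]
col261 [184 185 191 192 193]
230 [239, 240, 246, 279, 280, 290, 296, 297]
250 [226, 227, 230, 231, 239, 240, 241, 278, 279, 280, 288, 289, 290, 293, 294]
270 [230, 231, 239, 240, 241, 278, 279, 280, 288, 289, 290, 298]
300 [229, 230, 231, 232, 233, 239, 240, 241, 242, 277, 278, 279, 288, 289, 290]
w4 [612.88998126 268.1131724  366.99177155]
col261 [180 185 186 187 333 334 348 349 350]
230 [241, 242, 277, 278, 287, 288, 293, 294, 295]
250 [226, 227, 233, 234, 241, 242, 276, 277, 278, 285, 286, 287, 293, 294]
270 [233, 234, 235, 241, 242, 243, 276, 277, 278, 285, 286, 287, 290, 297]
300 [230, 231, 232, 241, 242, 243, 275, 276, 277, 288, 289, 290, 296]
w5 [612.99264015 268.02269129 371.78628436]
col261 [183 184 185 325 326 327 348 349 350]
230 [242, 243, 276, 277, 278, 288, 293, 294]
250 [228, 229, 235, 236, 237, 241, 242, 243, 276, 277, 282, 283, 284, 285, 290, 291]
270 [225, 235, 236, 237, 242, 243, 275, 276, 277, 283, 284, 293, 295]
300 [232, 233, 234, 242, 243, 244, 274, 275, 276, 286, 287, 288]
[array([617.7, 228.2]), array([617.2, 233.1]), array([616.9, 235.5])]
[array([625.8, 149.7]), array([624.3, 164. ]), array([623.5, 171.2])]
[array([618.2, 224.3]), array([617.5, 229.6]), array([617.2, 232.2])]
```

```bash
python3 - <<'E'
from h import *
im,K,T=load('w5')
a=cv2.convertScaleAbs(cv2.cvtColor(im[215:325,220:300],cv2.COLOR_RGB2BGR),alpha=1.3,beta=5)
cv2.imwrite('pics/w5zz.png',cv2.resize(a,None,fx=5,fy=5,interpolation=cv2.INTER_CUBIC))
im,K,T=load('scene4')
a=cv2.convertScaleAbs(cv2.cvtColor(im[180:245,275:335],cv2.COLOR_RGB2BGR),alpha=1.2,beta=0)
cv2.imwrite('pics/sc4zz.png',cv2.resize(a,None,fx=9,fy=9,interpolation=cv2.INTER_CUBIC))
E
```

```text
(no output)
```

View pics/w5zz.png

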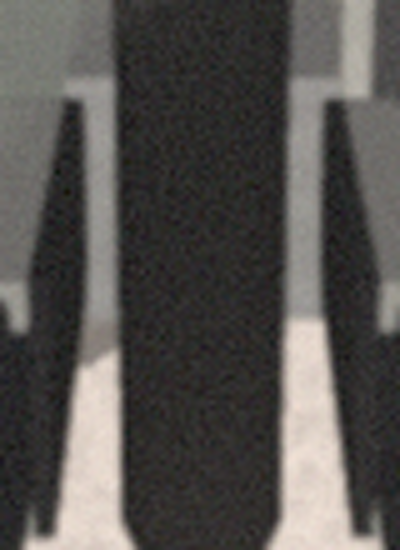

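View pics/sc4zz.png

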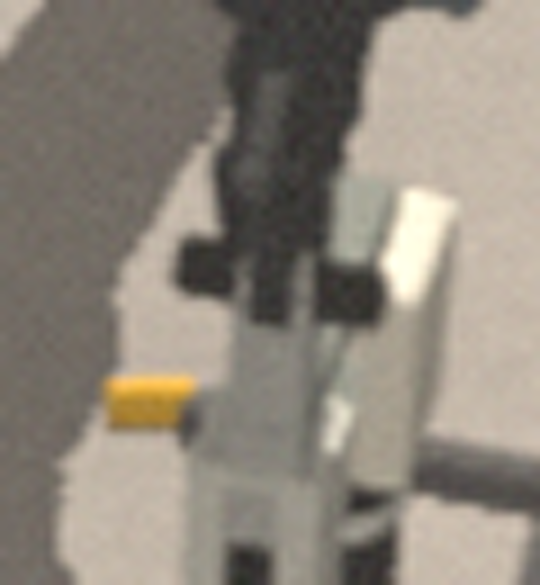

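```bash
python3 - <<'E'
from h import *
im,K,T=load('w5'); tx=np.array([-.109,.994]); ty=np.array([.994,.109]); t=np.array([620.9,197.3])
for z in (212,216,220,224,228,232):
    P=[onz(K,T,u,v,z)[:2]-t for u,v in [(237,235),(237,273),(285,235),(285,273)]]
    print(z,[np.round([p@tx,p@ty],1) for p in P])
E
```

```text
212 [array([  1. , -12.6]), array([-21.8, -13. ]), array([ 1. , 13.1]), array([-21.8,  13.6])]
216 [array([  2.8, -12.3]), array([-19.5, -12.7]), array([ 2.8, 12.8]), array([-19.5,  13.2])]
220 [array([  4.5, -11.9]), array([-17.1, -12.4]), array([ 4.5, 12.4]), array([-17.2,  12.9])]
224 [array([  6.3, -11.6]), array([-14.8, -12.1]), array([ 6.3, 12.1]), array([-14.8,  12.5])]
228 [array([  8.1, -11.3]), array([-12.5, -11.8]), array([ 8. , 11.8]), array([-12.5,  12.2])]
232 [array([  9.8, -11. ]), array([-10.2, -11.4]), array([ 9.8, 11.4]), array([-10.2,  11.9])]
```

Request:
{"name": "carry_out", "arguments": {
  "increments": [
    [[0, 0, 0, 0, -0.2], [0, 0, 0, 0, -0.2], [0, 0, 2.5, 0, -0.2], [0, 0, 0, 0, -0.2], [0, 0, 0, 0, -0.2]]
  ]
}}

```text
time_s: 8.3
position: [621.1, 197.0, 267.8]
ee_rot: [[-0.109, 0.994, -0.0], [0.994, 0.109, -0.0], [-0.0, -0.0, -1.0]]
contact_force: [-0.0, -0.0, 0.1]
grip_width: 33.9
```

Request:
{"name": "carry_out", "arguments": {
  "increments": [
    [[0, 0, 0, 0, -0.6], [0, 0, 0, 0, -0.6], [0, 0, 0, 0, -0.6], [0, 0, 0, 0, -0.6]]
  ]
}}

```text
time_s: 8.8
position: [621.2, 197.2, 268.2]
ee_rot: [[-0.109, 0.994, -0.0], [0.994, 0.109, -0.0], [-0.0, -0.0, -1.0]]
contact_force: [-0.8, 1.1, 0.5]
grip_width: 16.8
```

The pads stopped at 23–25 mm, so they touch the light post that carries the bar and never reach the bar. The post is about 24 mm square. I'll turn 90° instead and pinch the bar end to end (70 mm), centred and clear of the post.

Request:
{"name": "carry_out", "arguments": {
  "increments": [
    [[0, 0, 2, -0.15, 1], [0, 0, 1, -0.16, 1], [0, 0.1, 0, -0.16, 1], [0, 0, 0, -0.16, 1], [0, 0, 0, -0.16, 1], [0, 0, 0, -0.16, 1], [0, 0, 0, -0.16, 1], [0, 0, 0, -0.16, 1]]
  ]
}}

```text
time_s: 9.8
position: [621.1, 198.2, 298.3]
ee_rot: [[0.919, 0.394, 0.0], [0.394, -0.919, 0.0], [0.0, -0.0, -1.0]]
contact_force: [0.2, 0.2, 0.2]
grip_width: 85.3
```

Request:
{"name": "carry_out", "arguments": {
  "increments": [
    [[0, 0, 0, -0.16, 1], [0, 0, 0, -0.14, 1], [0, 0, 0, 0, 1], [0, 0, 0, 0, 1]]
  ]
}}

```text
time_s: 10.3
position: [621.1, 198.3, 298.3]
ee_rot: [[0.994, 0.113, 0.0], [0.113, -0.994, 0.0], [0.0, -0.0, -1.0]]
contact_force: [-0.9, 0.1, -0.4]
grip_width: 85.7
```

```bash
python3 - <<'E'
from h import *
s=ctrl.sense(); print(s['time_s'],s['position'],np.round(s['ee_rot'],3),s['joints'],s['contact_force'],s['grip_width'])
snap('wrist','w6')
E
```

```text
10.3 [621.13674071 198.27454215 298.29855651] [[ 0.994  0.113  0.   ]
 [ 0.113 -0.994  0.   ]
 [ 0.    -0.    -1.   ]] [-0.32157337  0.5039219  -0.09966449  1.41898132  0.0511518   1.22118426
 -1.8841268 ] [-0.86345468  0.14500078 -0.39870786] 85.67004775536532
```

View pics/w6.png

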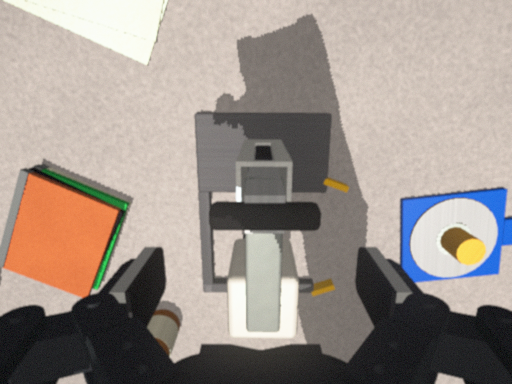

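The bar lies across the view, u 209–321 and v 203–229, and the slot shows dark at (263,152).

```bash
python3 - <<'E'
from h import *
im,K,T=load('w6')
for u,v in [(209,216),(321,216),(265,203),(265,229),(265,216)]: print(onz(K,T,u,v,241)[:2])
hsv=cv2.cvtColor(im,cv2.COLOR_RGB2HSV)
# carrier corners at z=10
m=cv2.inRange(hsv,(105,120,60),(125,255,255)); ys,xs=np.where(m); print(xs.min(),xs.max(),ys.min(),ys.max())
for p in [(401,199),(505,189),(499,274),(402,282)]: print('car',onz(K,T,*p,10)[:2])
for p in [(196,114),(330,114),(330,190),(204,291)]: print('foot',onz(K,T,*p,18)[:2])
E
```

```text
[620.29308598 229.28171607]
[627.93944983 161.60563231]
[632.371363   196.41043706]
[615.66067234 194.452796  ]
[624.11630286 195.44336484]
401 511 188 282
car [584.06017511   3.12621085]
car [ 613.33440199 -131.48568277]
car [ 488.71394158 -164.08843419]
car [460.14522788 -27.9001901 ]
foot [664.8870799  282.22050379]
foot [683.3253729  119.00402242]
foot [587.79772376 102.31620098]
foot [418.170095   256.66269972]
```

Request:
{"name": "carry_out", "arguments": {
  "increments": [
    [[0.1, -0.1, -2, 0, 1], [0, 0, -2.4, 0, 1], [0, 0, -2, 0, 1], [0, 0, -1, 0, 1], [0, 0, 0, 0, 1], [0, 0, 0, 0, 1]]
  ]
}}

```text
time_s: 11.1
position: [622.6, 197.3, 225.2]
ee_rot: [[0.994, 0.11, 0.001], [0.11, -0.994, 0.001], [0.001, -0.0, -1.0]]
contact_force: [0.4, 0.1, -0.5]
grip_width: 85.5
```

```bash
python3 - <<'E'
from h import *
s=ctrl.sense(); print(s['time_s'],s['position'],s['contact_force'],s['grip_width'])
snap('wrist','w7')
E
```

```text
11.1 [622.61857041 197.30669401 225.17721816] [ 0.42216176  0.0615069  -0.47043772] 85.47831658357904
```

View pics/w7.png

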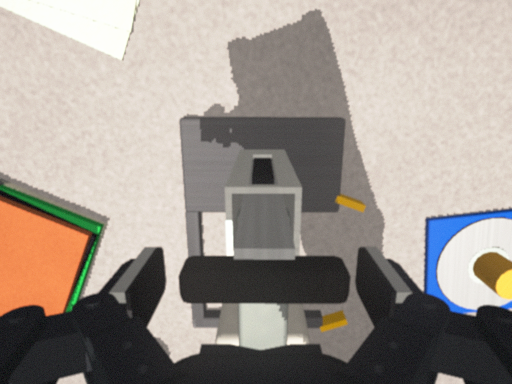

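Request:
{"name": "carry_out", "arguments": {
  "increments": [
    [[0, -0.2, 0, 0, 1], [0, 0, 0, 0, 0.8], [0, 0, 0, 0, 0.7], [0, 0, 0, 0, 0.6], [0, 0, 0, 0, 0.4], [0, 0, 0, 0, 0], [0, 0, 0, 0, -0.5], [0, 0, 0, 0, -0.5]]
  ],
  "newtons": 40
}}

```text
time_s: 12.15
position: [622.2, 195.7, 224.7]
ee_rot: [[0.994, 0.11, 0.0], [0.11, -0.994, 0.001], [0.001, -0.001, -1.0]]
contact_force: [-2.4, 1.9, 5.1]
grip_width: 69.4
```

```bash
python3 - <<'E'
from h import *
s=ctrl.sense(); print(s['time_s'],s['position'],s['contact_force'],s['ft_torque'],s['grip_width'])
snap('wrist','w8')
E
```

```text
12.15 [622.19183643 195.71096695 224.73715478] [-2.37170177  1.85012362  5.07163539] [ 0.08768784  0.34146857 -0.1515766 ] 69.44994727633798
```

View pics/w8.png

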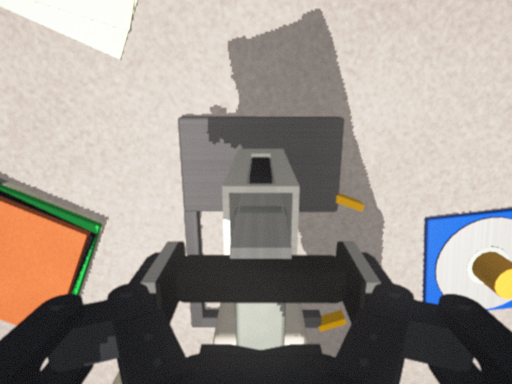

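Request:
{"name": "carry_out", "arguments": {
  "increments": [
    [[0, 0, 0.2, 0, -0.5], [0, 0, 0.3, 0, -0.5], [0, 0, 0.4, 0, -0.5], [0, 0, 0.4, 0, -0.5], [0, 0, 0.4, 0, -0.5], [0, 0, 0.3, 0, -0.5], [0, 0, 0, 0, -0.5]]
  ]
}}

```text
time_s: 13.08
position: [622.1, 195.6, 244.1]
ee_rot: [[0.994, 0.11, -0.0], [0.11, -0.994, 0.0], [-0.0, -0.001, -1.0]]
contact_force: [1.5, 5.4, -3.9]
grip_width: 69.3
```

```bash
python3 - <<'E'
from h import *
s=ctrl.sense(); print(s['time_s'],s['position'],s['contact_force'],s['ft_torque'],s['grip_width'])
snap('wrist','w9')
E
```

```text
13.075 [622.1108608  195.6060484  244.13151558] [ 1.48415859  5.43621801 -3.85114213] [ 0.74427652 -0.31783261 -0.09844343] 69.26819687075145
```

View pics/w9.png

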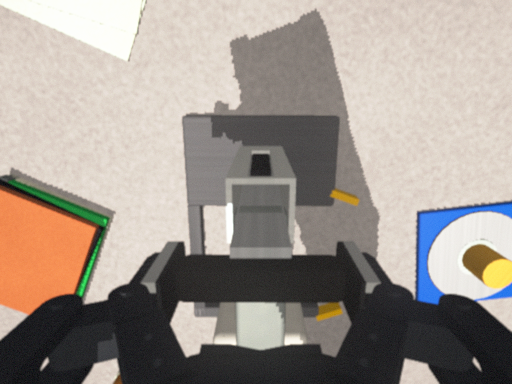

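Request:
{"name": "carry_out", "arguments": {
  "increments": [
    [[0, 0, 0.3, 0, -0.5], [0, 0, 0.4, 0, -0.5], [0, 0, 0.5, 0, -0.5], [0, 0, 0.5, 0, -0.5], [0, 0, 0.5, 0, -0.5], [0, 0, 0.2, 0, -0.5], [0, 0, 0.2, 0, -0.5]]
  ]
}}

```text
time_s: 14.0
position: [622.1, 195.6, 269.8]
ee_rot: [[0.994, 0.11, -0.0], [0.11, -0.994, 0.0], [-0.0, -0.0, -1.0]]
contact_force: [2.5, 4.6, -7.4]
grip_width: 68.9
```

Request:
{"name": "carry_out", "arguments": {
  "increments": [
    [[0, 0, 0.2, 0, -0.5], [0, 0, 0.2, 0, -0.5], [0, 0, 0.2, 0, -0.5], [0, 0, 0, 0, -0.5]]
  ]
}}

```text
time_s: 14.5
position: [622.1, 195.7, 276.0]
ee_rot: [[0.994, 0.11, -0.0], [0.11, -0.994, 0.001], [-0.0, -0.001, -1.0]]
contact_force: [2.0, 5.5, -5.5]
grip_width: 69.2
```

```bash
python3 - <<'E'
from h import *
s=ctrl.sense(); print(s['time_s'],s['position'],s['contact_force'],s['grip_width'])
snap('wrist','w10');snap('scene','sc10')
im,K,T=load('w10');a=cv2.resize(im[100:270,180:350],None,fx=3,fy=3)
im,K,T=load('sc10');b=cv2.resize(im[180:265,265:350],None,fx=6,fy=6)
cv2.imwrite('pics/c10.png',cv2.cvtColor(np.hstack([a,b])[:,:800],cv2.COLOR_RGB2BGR))
h=cv2.cvtColor(b,cv2.COLOR_RGB2HSV)
E
```

```text
14.5 [622.08181626 195.65550602 276.02693735] [ 1.97278325  5.54954643 -5.48129051] 69.19471169748608
```

View pics/c10.png

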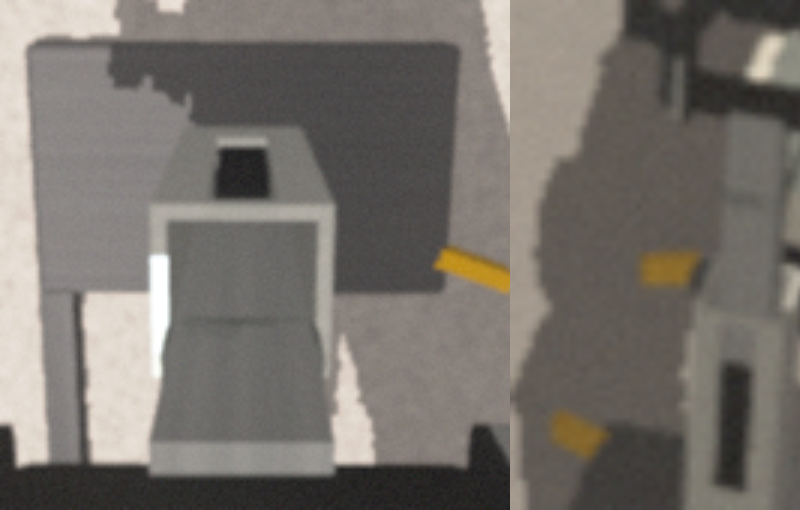

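```bash
cat >> h.py <<'E'
def chk(f):
    s=ctrl.sense(); snap('wrist',f); im,K,T=load(f)
    h=cv2.cvtColor(im,cv2.COLOR_RGB2HSV); m=cv2.inRange(h,(3,120,60),(22,255,255))
    u,v=proj(K,T,[507.8+138*.994,183.4+138*.109+0,120])[0].astype(int)
    print(s['time_s'],np.round(s['position'],1),np.round(s['contact_force'],1),s['grip_width'],'slot',u,v,'orange',m[v-60:v+40,u-25:u+25].sum()//255)
E
python3 -c "
from h import *
chk('w11')"
```

```text
14.6 [622.1 195.6 276. ] [ 1.8  6.3 -5.5] 69.14023533020512 slot 259 155 orange 0
```

Request:
{"name": "carry_out", "arguments": {
  "increments": [
    [[0, 0, 0.2, 0, -0.5], [0, 0, 0.2, 0, -0.5], [0, 0, 0.1, 0, -0.5], [0, 0, 0, 0, -0.5]]
  ]
}}

```text
time_s: 15.15
position: [622.1, 195.6, 280.9]
ee_rot: [[0.994, 0.11, -0.0], [0.11, -0.994, 0.0], [-0.0, -0.001, -1.0]]
contact_force: [2.7, 4.5, -6.6]
grip_width: 69.2
```

```bash
python3 -c "
from h import *
chk('w12')"
```

```text
15.15 [622.1 195.6 280.9] [ 2.7  4.5 -6.6] 69.17183908010249 slot 259 154 orange 0
```

Request:
{"name": "carry_out", "arguments": {
  "increments": [
    [[0, 0, 0.2, 0, -0.5], [0, 0, 0.2, 0, -0.5], [0, 0, 0.1, 0, -0.5], [0, 0, 0, 0, -0.5]]
  ]
}}

```text
time_s: 15.7
position: [622.1, 195.6, 285.9]
ee_rot: [[0.994, 0.11, -0.0], [0.11, -0.994, 0.001], [-0.0, -0.001, -1.0]]
contact_force: [2.0, 6.0, -5.0]
grip_width: 69.2
```

```bash
python3 -c "
from h import *
chk('w13')"
```

```text
15.7 [622.1 195.6 285.9] [ 2.  6. -5.] 69.16219335502228 slot 259 153 orange 0
```

Request:
{"name": "carry_out", "arguments": {
  "increments": [
    [[0, 0, 0.2, 0, -0.5], [0, 0, 0.2, 0, -0.5], [0, 0, 0.1, 0, -0.5], [0, 0, 0, 0, -0.5]]
  ]
}}

```text
time_s: 16.25
position: [622.1, 195.7, 290.9]
ee_rot: [[0.994, 0.11, -0.0], [0.11, -0.994, 0.0], [-0.0, -0.001, -1.0]]
contact_force: [2.7, 5.7, -5.4]
grip_width: 69.2
```

```bash
python3 -c "
from h import *
chk('w14')"
```

```text
16.25 [622.1 195.7 290.9] [ 2.7  5.7 -5.4] 69.20445157240684 slot 259 152 orange 0
```

Request:
{"name": "carry_out", "arguments": {
  "increments": [
    [[0, 0, 0.2, 0, -0.5], [0, 0, 0.2, 0, -0.5], [0, 0, 0.1, 0, -0.5], [0, 0, 0, 0, -0.5]]
  ]
}}

```text
time_s: 16.8
position: [622.1, 195.6, 296.2]
ee_rot: [[0.994, 0.11, -0.0], [0.11, -0.994, 0.001], [-0.0, -0.001, -1.0]]
contact_force: [2.0, 5.6, -5.4]
grip_width: 69.2
```

```bash
python3 -c "
from h import *
chk('w15')"
```

```text
16.8 [622.1 195.6 296.2] [ 2.   5.6 -5.4] 69.21998212837383 slot 259 151 orange 225
```

View pics/w15.png

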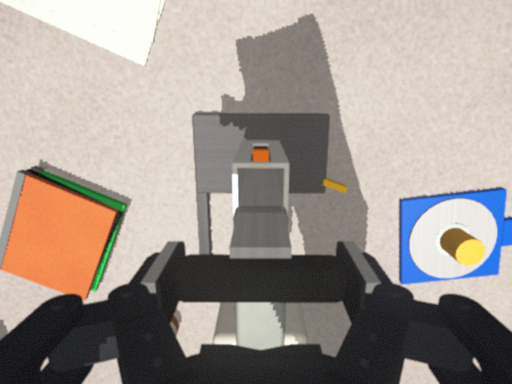

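The orange button is out at (261,155). I'll lower gently onto it.

Request:
{"name": "carry_out", "arguments": {
  "increments": [
    [[0, 0, 0, 0, -0.5], [0, 0, -0.1, 0, -0.5], [0, 0, -0.1, 0, -0.5], [0, 0, 0, 0, -0.5]]
  ]
}}

```text
time_s: 17.35
position: [622.2, 195.6, 295.8]
ee_rot: [[0.994, 0.11, 0.002], [0.11, -0.994, 0.001], [0.002, -0.001, -1.0]]
contact_force: [-2.3, 4.8, 7.4]
grip_width: 69.1
```

Request:
{"name": "carry_out", "arguments": {
  "increments": [
    [[0, 0, -0.1, 0, -0.5], [0, 0, -0.1, 0, -0.5], [0, 0, 0, 0, -0.5]]
  ]
}}

```text
time_s: 17.73
position: [622.2, 195.7, 295.5]
ee_rot: [[0.994, 0.11, 0.003], [0.11, -0.994, 0.002], [0.003, -0.001, -1.0]]
contact_force: [-6.2, 4.0, 17.4]
grip_width: 69.1
```

Request:
{"name": "carry_out", "arguments": {
  "increments": [
    [[0, 0, 0.25, 0, -0.5], [0, 0, 0, 0, -0.5], [0, 0, 0, 0, 0.65], [0, 0, 0, 0, 0.75], [0, 0, 0, 0, 1], [0, 0, 0, 0, 1]]
  ]
}}

```text
time_s: 18.48
position: [622.2, 194.5, 294.5]
ee_rot: [[0.994, 0.109, -0.0], [0.109, -0.994, -0.001], [-0.0, 0.001, -1.0]]
contact_force: [-0.5, 0.7, 0.8]
grip_width: 85.3
```

```bash
python3 -c "
from h import *
chk('w16'); snap('scene','sc16'); snap('side','sd16')
im,K,T=load('sc16');b=cv2.resize(im[160:300,180:350],None,fx=4,fy=4)
cv2.imwrite('pics/c16.png',cv2.cvtColor(b,cv2.COLOR_RGB2BGR))
"
```

```text
18.475 [622.2 194.5 294.5] [-0.5  0.7  0.8] 85.30070834556088 slot 258 151 orange 228
```

View pics/w16.png

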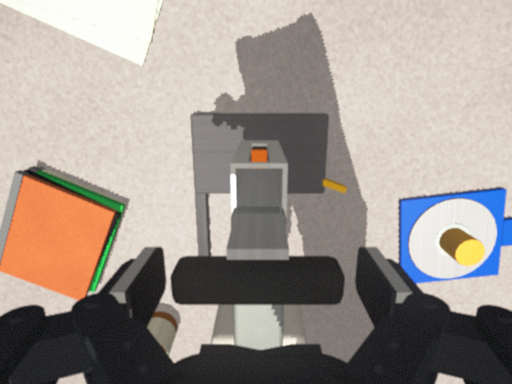

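View pics/c16.png

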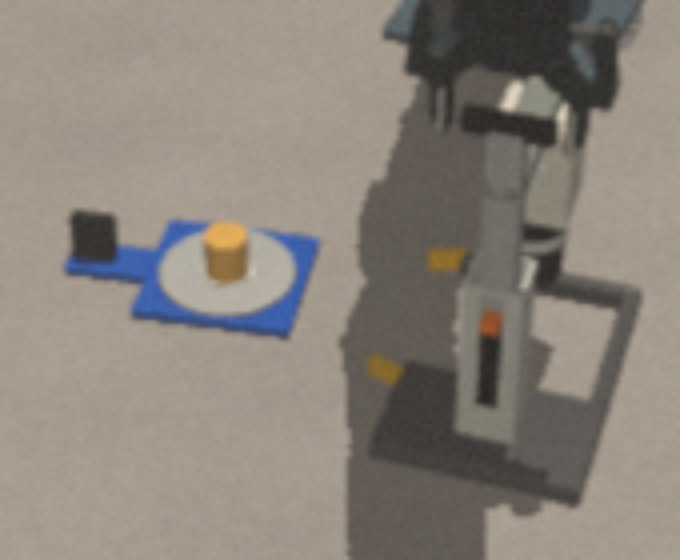

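Request:
{"name": "carry_out", "arguments": {
  "increments": [
    [[0, 0, 2, 0, 1], [0, 0, 4, 0, 1], [-0.5, -3.8, 0, 0.17, 1], [-0.5, -3.9, 0, 0.17, 1], [-0.5, -3.9, 0, 0.17, 1], [-0.5, -3.9, 0, 0.17, 1], [-0.5, -3.9, 0, 0.17, 1], [-0.5, -3.9, 0, 0.17, 1]]
  ]
}}

```text
time_s: 19.62
position: [591.9, -39.2, 354.8]
ee_rot: [[0.422, 0.907, 0.0], [0.907, -0.422, -0.0], [-0.0, 0.0, -1.0]]
contact_force: [0.7, -0.3, -0.0]
grip_width: 85.3
```

Request:
{"name": "carry_out", "arguments": {
  "increments": [
    [[-0.5, -3.9, -1, 0.17, 1], [-0.5, -3.9, -2, 0.17, 1], [-0.6, -3.8, -2, 0.17, 0.4], [-0.6, -3.7, 0, 0.17, 0.4], [0, 0, 0, 0, 0.4], [0, 0, 0, 0, 0.4]]
  ]
}}

```text
time_s: 20.38
position: [570.3, -190.5, 304.9]
ee_rot: [[-0.235, 0.972, 0.0], [0.972, 0.235, 0.001], [0.0, 0.0, -1.0]]
contact_force: [0.5, 0.0, 0.0]
grip_width: 59.8
```

```bash
python3 - <<'E'
from h import *
s=ctrl.sense(); print(s['time_s'],s['position'],np.round(s['ee_rot'],3),s['joints'],s['contact_force'],s['grip_width'])
snap('wrist','w17')
E
```

```text
20.375 [ 570.27770744 -190.46253575  304.86490679] [[-0.235  0.972  0.   ]
 [ 0.972  0.235  0.001]
 [ 0.     0.    -1.   ]] [ 0.50553676  0.43766997 -0.40369635  1.53956835  0.17893998  1.20093726
  0.30858947] [0.49327108 0.03923157 0.02153897] 59.75444140715214
```

View pics/w17.png

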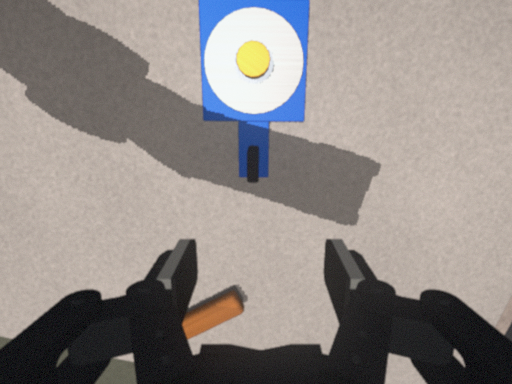

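```bash
python3 - <<'E'
from h import *
im,K,T=load('w17')
h=cv2.cvtColor(im,cv2.COLOR_RGB2HSV); m=cv2.inRange(h,(105,150,40),(128,255,255))
f=lambda u,v,z=10: onz(K,T,u,v,z)[:2]
for v in (10,30,60,90,115,130,140,160,170):
    x=np.where(m[v])[0]; a,b=f(x.min()-.5+0.5,v+.5),f(x.max()+1,v+.5); print(v,x.min(),x.max(),np.round(a,1),np.round(b,1),'mid',np.round((a+b)/2,1),'w',np.round(np.linalg.norm(a-b),1))
y=np.where(m[:,262])[0]; print('tongue end',y.max(),f(262,y.max()+1)); 
y=np.where(m[:,215])[0]; print('rear L',y.max(),f(215,y.max()+1)); y=np.where(m[:,295])[0]; print('rear R',y.max(),f(295,y.max()+1))
g=im.max(2); k=(g<45); k[:140]=0;k[190:]=0;k[:,240:266].sum()
ys,xs=np.where(k[140:190,242:264]); print('handle',xs.min()+242,xs.max()+242,ys.min()+140,ys.max()+140)
for u,v in [(253,(ys.max()+141)),(253,ys.min()+140)]: print(f(u,v,55))
# brass top
b=cv2.inRange(h,(18,120,150),(35,255,255)); ys,xs=np.where(b[:100]); print('brass',f((xs.min()+xs.max()+1)/2,(ys.min()+ys.max()+1)/2,52))
E
```

```text
10 199 308 [461.  -42.3] [585.8 -12.1] mid [523.4 -27.2] w 128.5
30 200 307 [466.  -62.9] [590.5 -32.8] mid [528.3 -47.8] w 128.1
60 202 305 [474.5 -94.9] [597.3 -65.2] mid [535.9 -80.1] w 126.4
90 203 304 [ 482.1 -128.8] [605.6 -99. ] mid [ 543.9 -113.9] w 127.0
115 204 303 [ 489.  -158.3] [ 612.6 -128.5] mid [ 550.8 -143.4] w 127.1
130 240 267 [ 537.6 -165.9] [ 572.6 -157.5] mid [ 555.1 -161.7] w 36.1
140 240 267 [ 540.4 -178.4] [ 575.7 -169.9] mid [ 558.1 -174.2] w 36.4
160 239 267 [ 544.8 -204.4] [ 582.1 -195.4] mid [ 563.4 -199.9] w 38.3
170 240 266 [ 549.  -217.3] [ 584.  -208.8] mid [ 566.5 -213. ] w 36.0
tongue end 175 [ 579.32752954 -217.69876872]
rear L 119 [ 503.70632432 -160.51708523]
rear R 120 [ 603.2804557  -137.76466777]
handle 248 257 147 181
[ 567.78323232 -217.18082945]
[ 558.15177602 -176.16149102]
brass [536.20018852 -82.94546595]
```

Request:
{"name": "carry_out", "arguments": {
  "increments": [
    [[-0.3, -0.3, -3, 0, 0.4], [-0.4, -0.4, -5, 0, 0.4], [0, 0, -6, 0, 0.2], [0, 0, -5, 0, 0.2], [0, 0, -3, 0, 0.2], [0, 0, 0, 0, 0.2]]
  ]
}}

```text
time_s: 21.18
position: [562.3, -196.0, 83.1]
ee_rot: [[-0.238, 0.971, -0.004], [0.971, 0.238, 0.002], [0.002, -0.003, -1.0]]
contact_force: [0.3, 0.2, 1.3]
grip_width: 51.7
```

```bash
python3 - <<'E'
from h import *
s=ctrl.sense(); print(s['time_s'],s['position'],s['contact_force'],s['grip_width'])
snap('wrist','w18')
E
```

```text
21.175 [ 562.3468968  -196.03715619   83.09138238] [0.25290937 0.16169356 1.30685886] 51.72736986406717
```

View pics/w18.png

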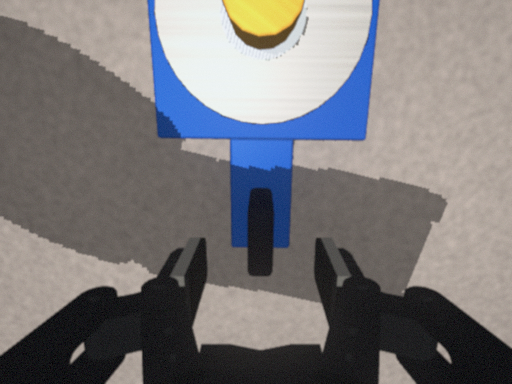

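```bash
python3 - <<'E'
from h import *
im,K,T=load('w18')
for u,v in [(260,187),(260,275),(232,247),(290,247)]: print([np.round(onz(K,T,u,v,z)[:2],1) for z in (10,55)])
E
```

```text
[array([ 557.9, -180.1]), array([ 555.2, -168.3])]
[array([ 573. , -241.9]), array([ 566.9, -216.2])]
[array([ 549.4, -225.7]), array([ 548.6, -203.6])]
[array([ 587.7, -216.3]), array([ 578.3, -196.3])]
```

Request:
{"name": "carry_out", "arguments": {
  "increments": [
    [[0, 0, -3, 0, 0.2], [0, 0, -2.1, 0, 0.2], [0, 0, 0, 0, -0.3], [0, 0, 0, 0, -0.5], [0, 0, 0, 0, -1], [0, 0, 0, 0, -1], [0, 0, 0, 0, -1]]
  ],
  "newtons": 30
}}

```text
time_s: 22.1
position: [564.3, -198.0, 35.7]
ee_rot: [[-0.237, 0.972, 0.003], [0.972, 0.237, -0.001], [-0.001, 0.002, -1.0]]
contact_force: [-0.2, 0.8, 7.2]
grip_width: 13.7
```

```bash
python3 - <<'E'
from h import *
s=ctrl.sense(); print(s['time_s'],s['position'],s['contact_force'],s['grip_width'])
snap('wrist','w19')
im,K,T=load('w19')
h=cv2.cvtColor(im,cv2.COLOR_RGB2HSV); m=cv2.inRange(h,(105,150,40),(128,255,255))
f=lambda u,v,z=10: onz(K,T,u,v,z)[:2]
for v in (5,30,60,80,100):
    x=np.where(m[v])[0]; a,b=f(x.min(),v+.5),f(x.max()+1,v+.5); d=b-a; print(v,x.min(),x.max(),np.round(a,1),np.round(b,1),np.round((a+b)/2,1),np.linalg.norm(d),np.arctan2(d[1],d[0]))
E
```

```text
22.1 [ 564.29681708 -198.00997592   35.65227979] [-0.16326494  0.83595928  7.1795002 ] 13.697799916625634
5 109 409 [ 476.6 -107.5] [599.9 -77.5] [538.3 -92.5] 126.90040148604763 0.23903800551997448
30 112 407 [ 478.9 -116.8] [602.6 -86.7] [ 540.7 -101.8] 127.26587453132653 0.238873183743698
60 116 403 [ 482.  -128.4] [605.2 -98.4] [ 543.6 -113.4] 126.84202495497257 0.23866656625484045
80 118 401 [ 483.8 -136.5] [ 607.3 -106.5] [ 545.5 -121.5] 127.14472770604516 0.2385231376623477
100 121 398 [ 486.1 -144.8] [ 609.1 -114.9] [ 547.6 -129.9] 126.54717930796704 0.23837489513213772
```

View pics/w19.png

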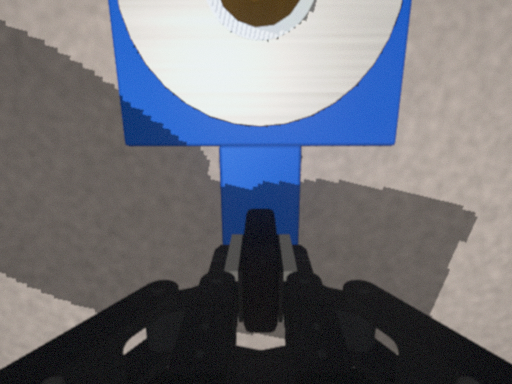

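```bash
python3 - <<'E'
from h import *
for f,ps in dict(w6=[(196,114),(330,114),(330,190)],w16=[(192,113),(328,113),(327.5,190)],w15=[(193,113),(329,113),(329,190)]).items():
    im,K,T=load(f); print(f,[np.round(onz(K,T,*p,18)[:2],1) for p in ps])
    a=cv2.resize(im[95:205,180:345],None,fx=4,fy=4,interpolation=cv2.INTER_CUBIC); cv2.imwrite('pics/z_%s.png'%f,cv2.cvtColor(a,cv2.COLOR_RGB2BGR))
im,K,T=load('w19'); print('rear edge', onz(K,T,260,145.5,10), T[:3,3])
im,K,T=load('w1'); print(T[:3,3])
E
```

```text
w6 [array([664.9, 282.2]), array([683.3, 119. ]), array([587.8, 102.3])]
w16 [array([667.1, 282.2]), array([685. , 118.2]), array([589. , 102.6])]
w15 [array([667. , 282.9]), array([685.1, 118.2]), array([588.8, 101.8])]
rear edge [ 552.33402717 -149.78107494   10.        ] [ 546.93726284 -128.80014732  163.22681803]
[597.12530618 272.77944255 477.47225517]
```

View pics/z_w16.png

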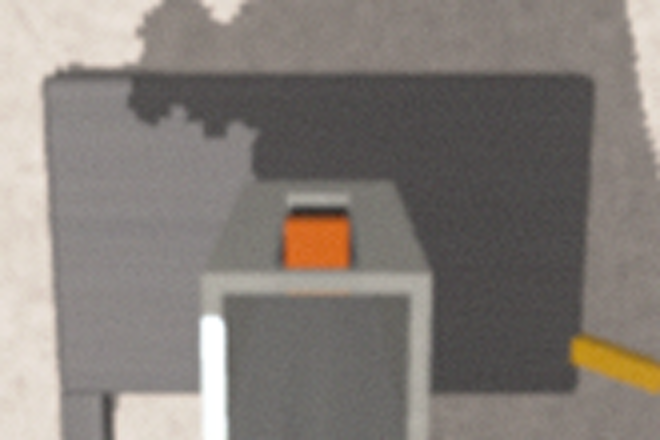

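View pics/z_w6.png

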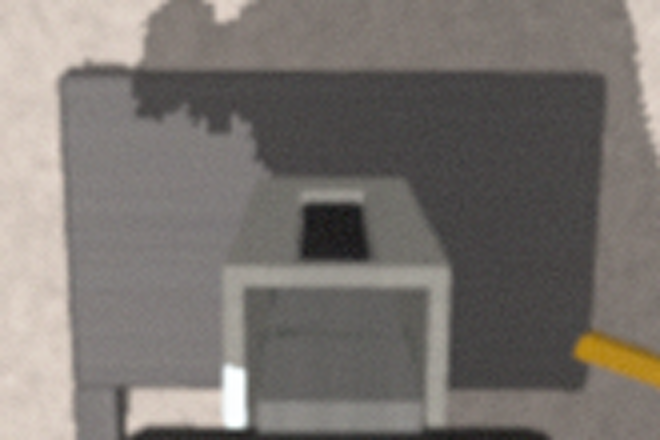

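Request:
{"name": "carry_out", "arguments": {
  "increments": [
    [[0, 0, 0.2, 0, -1], [-0.2, 0.6, 0, -0.01, -1], [-0.4, 1.2, 0, -0.024, -1], [-0.5, 1.5, 0, -0.03, -1], [-0.5, 1.5, 0, -0.03, -1], [-0.4, 1.2, 0, -0.024, -1], [-0.2, 0.8, 0, -0.01, -1], [0, 0, 0, 0, -1]]
  ]
}}

```text
time_s: 23.15
position: [541.2, -128.9, 35.8]
ee_rot: [[-0.112, 0.994, -0.0], [0.994, 0.112, 0.0], [0.0, -0.0, -1.0]]
contact_force: [-0.8, 0.2, -1.2]
grip_width: 13.4
```

```bash
python3 - <<'E'
from h import *
s=ctrl.sense(); print(s['time_s'],s['position'],np.round(s['ee_rot'][:2,:2],4),s['contact_force'],s['ft_torque'],s['grip_width'])
snap('scene','sc20'); snap('side','sd20'); snap('wrist','w20')
im,K,T=load('w20')
h=cv2.cvtColor(im,cv2.COLOR_RGB2HSV); m=cv2.inRange(h,(105,150,40),(128,255,255))
for v in (5,60,100):
    x=np.where(m[v])[0]; print(v,x.min(),x.max(),(x.min()+x.max())/2)
im,K,T=load('sc20');b=cv2.resize(im[170:290,200:350],None,fx=5,fy=5,interpolation=cv2.INTER_CUBIC); cv2.imwrite('pics/c20.png',cv2.cvtColor(b,cv2.COLOR_RGB2BGR))
im,K,T=load('sd20');b=cv2.resize(im[190:330,170:330],None,fx=4.2,fy=4.2,interpolation=cv2.INTER_CUBIC); cv2.imwrite('pics/d20.png',cv2.cvtColor(b,cv2.COLOR_RGB2BGR))
E
```

```text
23.15 [ 541.15407025 -128.88441524   35.84615035] [[-0.1121  0.9937]
 [ 0.9937  0.1121]] [-0.78621547  0.17660368 -1.16379665] [0.15534255 0.00699277 0.05924249] 13.403870010069246
5 110 410 260.0
60 117 403 260.0
100 121 399 260.0
```

View pics/c20.png

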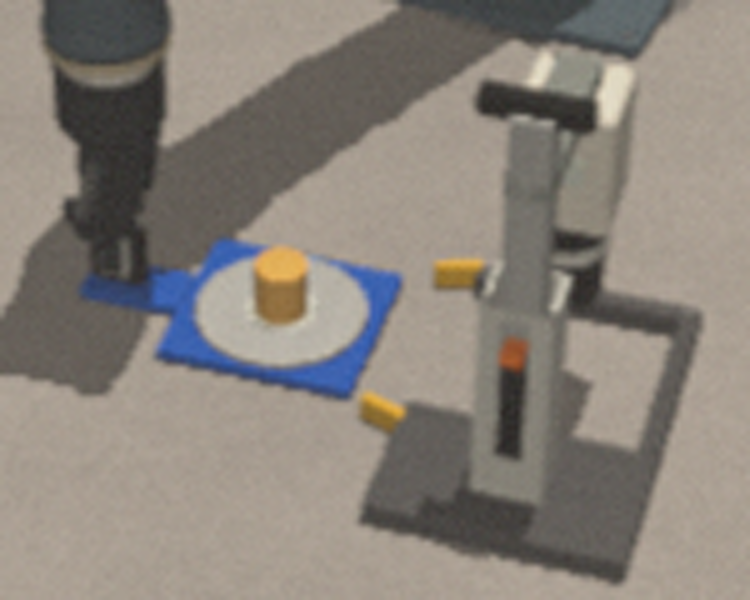

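View pics/d20.png

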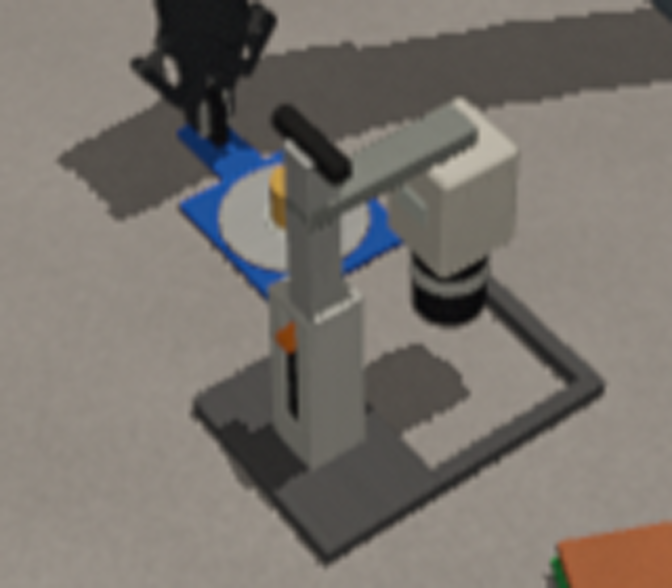

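```bash
python3 - <<'E'
from h import *
im,K,T=load('sc20'); R=np.array([[.994,-.1096],[.1096,.994]]); o=np.array([508,183.2])
S=lambda p,z:(np.round(onz(K,T,200+p[0]/5,170+p[1]/5,z)[:2]-o,1))@R
for n,p,z in [('carFR',(402,273),10),('carNR',(350,395),10),('carNL',(157,355),10),('carFL',(222,240),10),('lipN tip',(362,397),18),('lipN in',(405,407),18),('lipF tip',(436,262),18),('lipF join',(485,262),18),('foot NR',(622,578),16),('foot NL',(362,520),16),('foot FR',(700,312),18),('in FR',(668,330),18),('in NR',(640,450),18),('brass',(281,257),52)]: print(n,S(p,z))
E
```

```text
carFR [ -65.56976 -125.67396]
carNR [  67.9648 -122.6906]
carNL [  70.012  -259.2408]
carFL [ -61.51492 -259.52788]
lipN tip [  75.87404 -112.09332]
lipN in [ 76.4344 -82.375 ]
lipF tip [ -75.31748 -103.6726 ]
lipF join [-85.96892 -70.70588]
foot NR [180.14672  84.46772]
foot NL [181.98504 -79.52556]
foot FR [-78.68848  83.83084]
in FR [-53.21896  66.63552]
in NR [68.8502 72.3922]
brass [  -6.9144  -195.92716]
```

Request:
{"name": "carry_out", "arguments": {
  "increments": [
    [[0.1, 0, 0, 0, -1], [-0.05, 0.5, 0, 0, -1], [-0.09, 0.8, 0, 0, -1], [-0.09, 0.8, 0, 0, -1], [-0.08, 0.7, 0, 0, -1], [-0.08, 0.7, 0, 0, -1], [0, 0, 0, 0, -1]]
  ]
}}

```text
time_s: 24.18
position: [538.3, -93.7, 35.8]
ee_rot: [[-0.112, 0.994, -0.0], [0.994, 0.112, 0.001], [0.001, 0.0, -1.0]]
contact_force: [0.2, 0.2, -2.7]
grip_width: 13.4
```

```bash
python3 - <<'E'
from h import *
s=ctrl.sense(); print(s['time_s'],s['position'],np.round(s['ee_rot'][:2,:2],4),s['contact_force'],s['ft_torque'],s['grip_width'])
snap('scene','sc21'); snap('wrist','w21')
im,K,T=load('sc21');b=cv2.resize(im[170:290,200:350],None,fx=5,fy=5,interpolation=cv2.INTER_CUBIC); cv2.imwrite('pics/c21.png',cv2.cvtColor(b,cv2.COLOR_RGB2BGR))
E
```

```text
24.175 [538.25767043 -93.6936903   35.7906814 ] [[-0.1122  0.9937]
 [ 0.9937  0.1122]] [ 0.23205481  0.20662359 -2.71981499] [ 0.11744458 -0.1014535  -0.00362939] 13.36517535595911
```

View pics/c21.png

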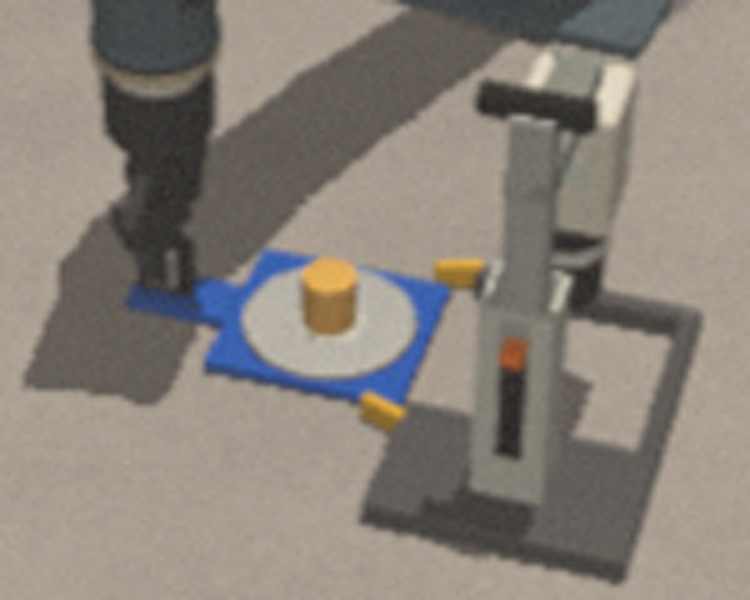

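View pics/w21.png

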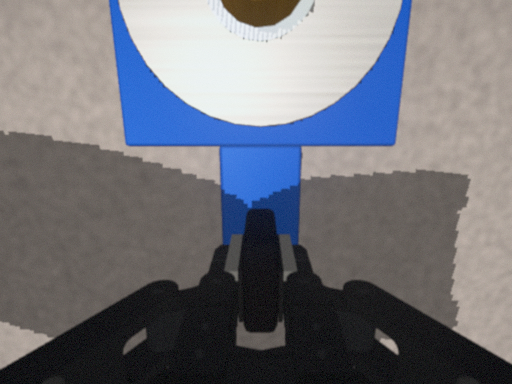

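Request:
{"name": "carry_out", "arguments": {
  "increments": [
    [[0, 0, -0.05, 0, -1], [-0.06, 0.5, 0, 0, -1], [-0.06, 0.5, 0, 0, -1], [-0.05, 0.5, 0, 0, -1], [-0.06, 0.5, 0, 0, -1], [-0.05, 0.5, 0, 0, -1], [-0.06, 0.5, 0, 0, -1]]
  ]
}}

```text
time_s: 25.15
position: [535.3, -65.1, 35.6]
ee_rot: [[-0.11, 0.994, 0.001], [0.994, 0.11, -0.001], [-0.001, 0.001, -1.0]]
contact_force: [0.6, -3.5, 5.6]
grip_width: 13.8
```

```bash
python3 - <<'E'
from h import *
s=ctrl.sense(); print(s['time_s'],s['position'],s['contact_force'],s['ft_torque'],s['grip_width'])
snap('wrist','w22');snap('side','sd22')
im,K,T=load('sd22');b=cv2.resize(im[190:330,170:330],None,fx=4.2,fy=4.2,interpolation=cv2.INTER_CUBIC); cv2.imwrite('pics/d22.png',cv2.cvtColor(b,cv2.COLOR_RGB2BGR))
E
```

```text
25.15 [535.25567426 -65.13253037  35.61820572] [ 0.62961681 -3.54508372  5.61488427] [-0.77707614 -0.04678046  0.00424862] 13.780631810466435
```

View pics/w22.png

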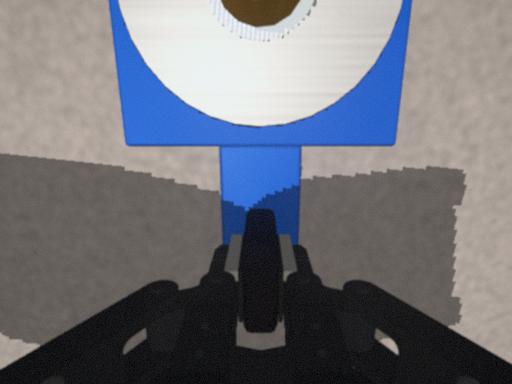

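View pics/d22.png

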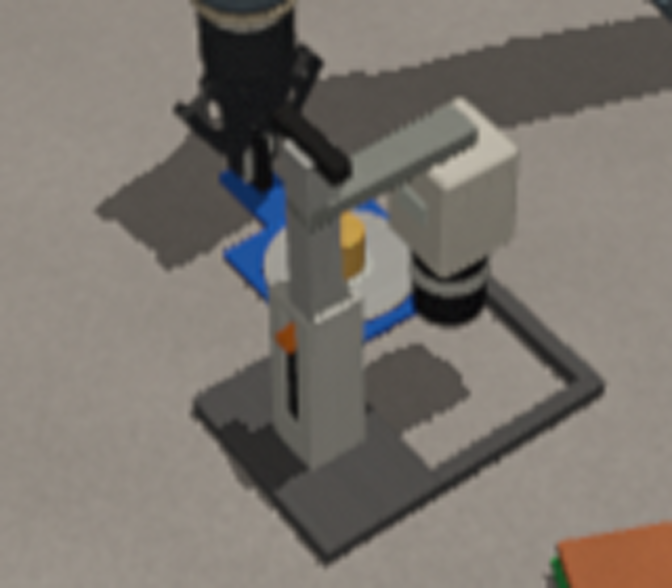

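Request:
{"name": "carry_out", "arguments": {
  "increments": [
    [[-0.07, 0.6, 0.03, 0, -1], [-0.09, 0.8, 0, 0, -1], [-0.09, 0.8, 0, 0, -1], [-0.09, 0.8, 0, 0, -1], [-0.09, 0.8, 0, 0, -1], [-0.08, 0.7, 0, 0, -1]]
  ]
}}

```text
time_s: 26.0
position: [529.7, -19.2, 35.6]
ee_rot: [[-0.111, 0.994, -0.0], [0.994, 0.111, -0.0], [-0.0, -0.0, -1.0]]
contact_force: [0.1, -4.0, 3.6]
grip_width: 13.7
```

Request:
{"name": "carry_out", "arguments": {
  "increments": [
    [[-0.09, 0.8, 0, 0, -1], [-0.09, 0.8, 0, 0, -1], [-0.09, 0.8, 0, 0, -1], [-0.09, 0.8, 0, 0, -1], [-0.08, 0.7, 0, 0, -1]]
  ]
}}

```text
time_s: 26.62
position: [525.3, 19.7, 35.6]
ee_rot: [[-0.111, 0.994, -0.0], [0.994, 0.111, 0.0], [0.0, -0.0, -1.0]]
contact_force: [0.8, -3.8, 5.2]
grip_width: 13.8
```

```bash
python3 - <<'E'
from h import *
s=ctrl.sense(); print(s['time_s'],s['position'],s['contact_force'],s['ft_torque'],s['grip_width'])
snap('wrist','w23');snap('scene','sc23')
im,K,T=load('sc23');b=cv2.resize(im[170:290,200:350],None,fx=5,fy=5,interpolation=cv2.INTER_CUBIC); cv2.imwrite('pics/c23.png',cv2.cvtColor(b,cv2.COLOR_RGB2BGR))
E
```

```text
26.625 [525.30054671  19.70815322  35.61645752] [ 0.8402836  -3.79132982  5.20845954] [-0.81213861 -0.1714191  -0.01175672] 13.793534767971714
```

View pics/w23.png

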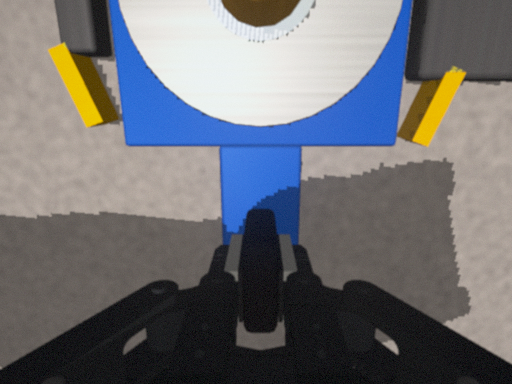

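View pics/c23.png

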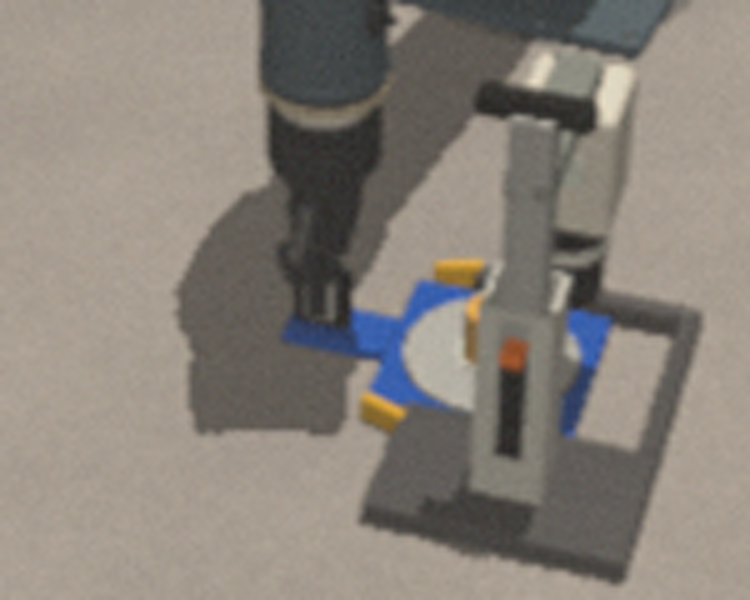

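Request:
{"name": "carry_out", "arguments": {
  "increments": [
    [[-0.07, 0.6, 0.02, 0, -1], [-0.09, 0.8, 0, 0, -1], [-0.09, 0.8, 0, 0, -1], [-0.08, 0.7, 0, 0, -1], [-0.06, 0.5, 0, 0, -1], [0, 0, 0, 0, -1]]
  ]
}}

```text
time_s: 27.48
position: [521.3, 54.2, 35.7]
ee_rot: [[-0.112, 0.994, -0.0], [0.994, 0.112, 0.001], [0.001, -0.0, -1.0]]
contact_force: [-0.9, -0.2, -1.8]
grip_width: 13.5
```

Request:
{"name": "carry_out", "arguments": {
  "increments": [
    [[-0.03, 0.3, 0, 0, -1], [-0.03, 0.2, 0, 0, -1], [-0.02, 0.2, 0, 0, -1]]
  ]
}}

```text
time_s: 27.85
position: [520.6, 60.1, 35.8]
ee_rot: [[-0.111, 0.994, -0.0], [0.994, 0.111, -0.0], [-0.0, -0.0, -1.0]]
contact_force: [-0.4, -1.5, -1.9]
grip_width: 13.5
```

Request:
{"name": "carry_out", "arguments": {
  "increments": [
    [[-0.01, 0.1, 0, 0, -1], [-0.01, 0.1, 0, 0, -1]]
  ]
}}

```text
time_s: 28.1
position: [520.4, 62.1, 35.8]
ee_rot: [[-0.111, 0.994, -0.0], [0.994, 0.111, -0.0], [-0.0, -0.0, -1.0]]
contact_force: [-0.3, -0.4, -1.2]
grip_width: 13.3
```

Request:
{"name": "carry_out", "arguments": {
  "increments": [
    [[-0.01, 0.1, 0, 0, -1], [0, 0, 0, 0, -1]]
  ]
}}

```text
time_s: 28.35
position: [520.4, 63.4, 35.8]
ee_rot: [[-0.111, 0.994, -0.0], [0.994, 0.111, 0.0], [0.0, -0.0, -1.0]]
contact_force: [0.3, -0.1, -1.3]
grip_width: 13.6
```

```bash
python3 - <<'E'
from h import *
s=ctrl.sense(); print(s['time_s'],s['position'],s['contact_force'],s['ft_torque'],s['grip_width'])
snap('side','sd24'); snap('scene','sc24'); snap('wrist','w24')
im,K,T=load('sd24');b=cv2.resize(im[190:330,170:330],None,fx=4.2,fy=4.2,interpolation=cv2.INTER_CUBIC); cv2.imwrite('pics/d24.png',cv2.cvtColor(b,cv2.COLOR_RGB2BGR))
E
```

```text
28.35 [520.35738798  63.35072799  35.79282919] [ 0.3054932  -0.06012562 -1.31764297] [-0.05760106 -0.06016568 -0.09027712] 13.557862616649366
```

View pics/d24.png

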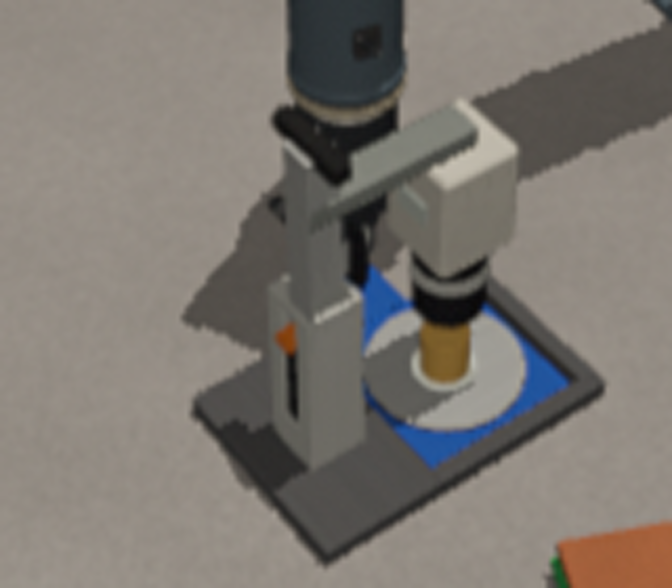

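View pics/w24.png

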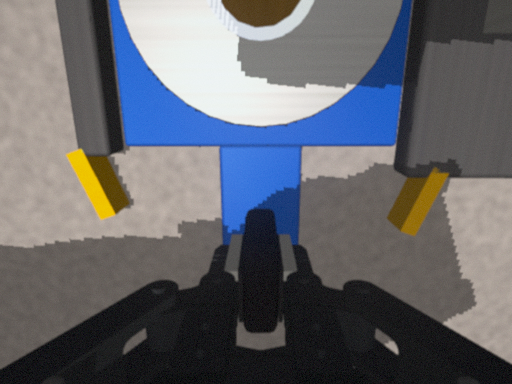

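Request:
{"name": "carry_out", "arguments": {
  "increments": [
    [[-0.01, 0.1, 0, 0, -1], [0, 0, 0, 0, -1]]
  ]
}}

```text
time_s: 28.75
position: [520.3, 64.2, 35.8]
ee_rot: [[-0.111, 0.994, -0.0], [0.994, 0.111, 0.0], [0.0, -0.0, -1.0]]
contact_force: [-0.8, -1.3, -1.1]
grip_width: 13.7
```

Request:
{"name": "carry_out", "arguments": {
  "increments": [
    [[-0.01, 0.1, 0, 0, -1], [0, 0, 0, 0, -1]]
  ]
}}

```text
time_s: 29.0
position: [520.0, 64.6, 35.8]
ee_rot: [[-0.11, 0.994, -0.0], [0.994, 0.11, -0.001], [-0.001, -0.001, -1.0]]
contact_force: [-0.4, -3.8, -1.7]
grip_width: 13.8
```

Request:
{"name": "carry_out", "arguments": {
  "increments": [
    [[-0.01, 0.1, 0, 0, -1], [0, 0, 0, 0, -1]]
  ]
}}

```text
time_s: 29.25
position: [519.8, 64.7, 35.8]
ee_rot: [[-0.109, 0.994, -0.001], [0.994, 0.109, -0.002], [-0.002, -0.001, -1.0]]
contact_force: [-1.2, -6.0, 0.1]
grip_width: 13.8
```

```bash
python3 - <<'E'
from h import *
s=ctrl.sense(); print(s['time_s'],s['position'],s['contact_force'],s['ft_torque'],s['grip_width'])
snap('side','sd25')
im,K,T=load('sd25');b=cv2.resize(im[225:335,210:330],None,fx=5,fy=5,interpolation=cv2.INTER_CUBIC); cv2.imwrite('pics/d25.png',cv2.cvtColor(b,cv2.COLOR_RGB2BGR))
E
```

```text
29.25 [519.77597677  64.67005401  35.78350262] [-1.16023646 -6.03683583  0.09903243] [-1.20646461  0.05207288 -0.12571864] 13.803667765837643
```

View pics/d25.png

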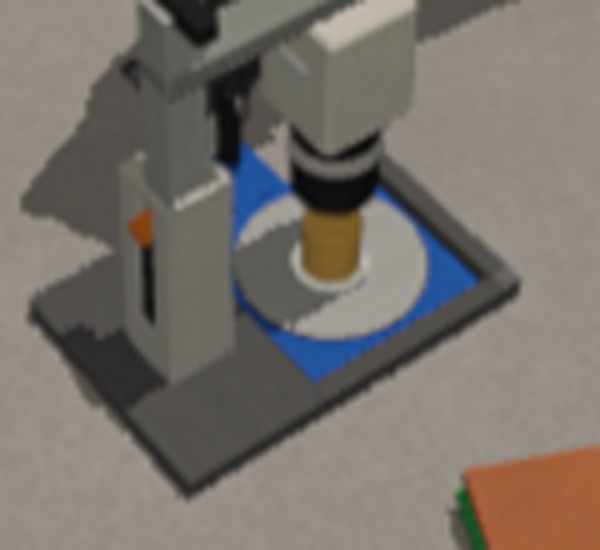

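Request:
{"name": "carry_out", "arguments": {
  "increments": [
    [[0.01, -0.1, 0, 0, -1], [0, 0, 0, 0, -0.55], [0, 0, 0, 0, -0.4], [0, 0, 0, 0, -0.1], [0, 0, 0, 0, 0.1], [0, 0, 0, 0, 0.1]]
  ]
}}

```text
time_s: 30.05
position: [520.2, 65.3, 35.8]
ee_rot: [[-0.111, 0.994, 0.0], [0.994, 0.111, 0.0], [0.0, 0.0, -1.0]]
contact_force: [-0.3, 0.9, 0.1]
grip_width: 46.9
```

```bash
python3 - <<'E'
from h import *
s=ctrl.sense(); print(s['time_s'],s['position'],s['contact_force'],s['grip_width'])
snap('wrist','w26')
E
```

```text
30.05 [520.18826055  65.25731664  35.77818087] [-0.31181132  0.91447709  0.05393578] 46.86743306310719
```

View pics/w26.png

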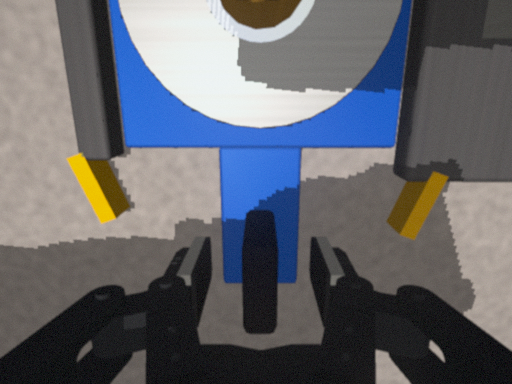

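Released, and the handle (260,270) stands free between the pads. I'll lift clear.

Request:
{"name": "carry_out", "arguments": {
  "increments": [
    [[0, 0, 1, 0, 0.1], [0, 0, 3, 0, 0.1], [0, 0, 4, 0, 0.1], [0.2, -2, 4, 0, 0.1], [0.4, -4, 4, 0, 0.1], [0.4, -4, 4, 0, 0.1], [0.4, -4, 4, 0, 0.1], [0, 0, 0, 0, 0.1]]
  ]
}}

```text
time_s: 31.1
position: [535.3, -78.7, 279.3]
ee_rot: [[-0.105, 0.994, 0.006], [0.994, 0.105, -0.002], [-0.003, 0.006, -1.0]]
contact_force: [-0.1, 0.3, -0.1]
grip_width: 46.9
```

```bash
python3 - <<'E'
from h import *
s=ctrl.sense(); print(s['time_s'],s['position'],s['contact_force'],s['grip_width'])
snap('wrist','w27');snap('side','sd27');snap('scene','sc27')
im,K,T=load('sd27');b=cv2.resize(im[190:335,200:330],None,fx=4,fy=4,interpolation=cv2.INTER_CUBIC)
im,K,T=load('sc27');c=cv2.resize(im[165:290,235:350],None,fx=4.64,fy=4.64,interpolation=cv2.INTER_CUBIC)
c=cv2.resize(c,(int(c.shape[1]*580/c.shape[0]),580))
o=np.hstack([b,c]); print(o.shape); o=cv2.resize(o,None,fx=.74,fy=.74,interpolation=cv2.INTER_AREA); cv2.imwrite('pics/c27.png',cv2.cvtColor(o,cv2.COLOR_RGB2BGR))
E
```

```text
31.1 [535.29229917 -78.65089349 279.30712074] [-0.10557632  0.32254642 -0.14777548] 46.85883823525813
(580, 1054, 3)
```

View pics/c27.png

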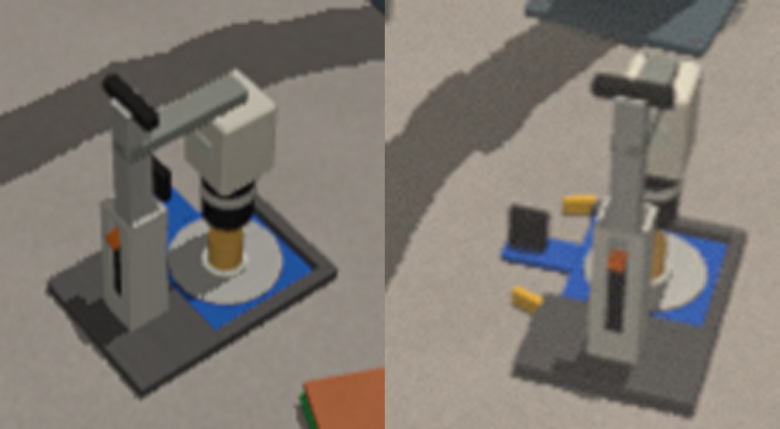

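View pics/w27.png

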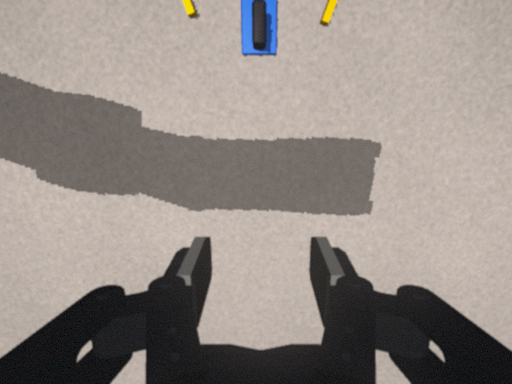

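I'll look at the stop from above to check the fit.

Request:
{"name": "carry_out", "arguments": {
  "increments": [
    [[0, 0, 6, 0, 0.1], [0, 0, 6, 0, 0.1], [-0.6, 5, 1, 0, 0.1], [-0.6, 5, 0, 0, 0.1], [-0.7, 5, 0, 0, 0.1], [-0.7, 5, 0, 0, 0.1], [-0.7, 5, 0, 0, 0.1], [0, 0, 0, 0, 0.1]]
  ]
}}

```text
time_s: 32.25
position: [498.7, 180.9, 404.7]
ee_rot: [[-0.121, 0.993, -0.003], [0.993, 0.121, 0.002], [0.002, -0.003, -1.0]]
contact_force: [0.2, -0.5, 0.1]
grip_width: 47.0
```

```bash
python3 - <<'E'
from h import *
s=ctrl.sense(); print(s['time_s'],s['position'],s['contact_force'])
snap('wrist','w28')
E
```

```text
32.25 [498.73037319 180.89412492 404.72245433] [ 0.16127658 -0.54548323  0.10157591]
```

View pics/w28.png

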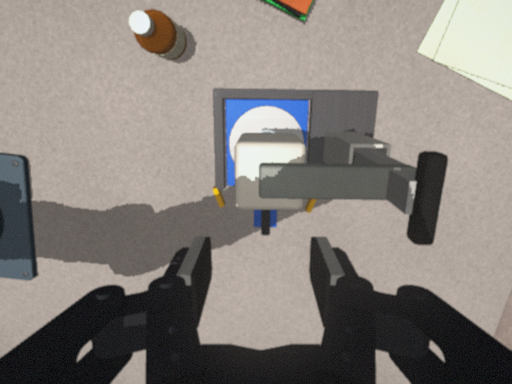

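```bash
python3 - <<'E'
from h import *
im,K,T=load('w28')
a=cv2.resize(im[80:210,205:325],None,fx=4.6,fy=4.6,interpolation=cv2.INTER_CUBIC); cv2.imwrite('pics/w28z.png',cv2.cvtColor(a,cv2.COLOR_RGB2BGR))
for u in (235,250,285,300): print(u,[tuple(int(c) for c in im[v,u]) for v in range(90,106)])
h=cv2.cvtColor(im,cv2.COLOR_RGB2HSV); m=cv2.inRange(h,(105,130,40),(128,255,255))
for v in (105,120):
    x=np.where(m[v,210:325])[0]+210; print(v,x.min(),x.max())
f=lambda u,v,z: onz(K,T,u,v,z)[:2]
R=np.array([[.994,-.1096],[.1096,.994]]); o=np.array([508.3,183.2])
for n,u,v,z in [('plateL',225,99,10),('plateR',310,99,10),('footTL',214,89,18),('footTR',377.5,91,18)]: print(n,(f(u,v,z)-o)@R)
E
```

```text
235 [(111, 109, 104), (114, 107, 110), (109, 106, 106), (111, 108, 107), (106, 102, 103), (111, 110, 108), (111, 107, 106), (102, 98, 97), (77, 82, 107), (69, 103, 172), (74, 127, 223), (81, 137, 231), (78, 135, 229), (81, 136, 231), (83, 138, 230), (80, 136, 230)]
250 [(109, 105, 104), (110, 105, 108), (106, 104, 104), (110, 106, 108), (109, 106, 107), (109, 108, 106), (109, 104, 105), (103, 100, 98), (87, 89, 105), (69, 95, 159), (65, 115, 210), (82, 134, 229), (78, 134, 228), (77, 133, 228), (83, 136, 229), (82, 137, 230)]
285 [(112, 107, 106), (108, 102, 103), (106, 101, 105), (103, 100, 102), (105, 101, 100), (108, 104, 102), (112, 106, 108), (108, 105, 103), (99, 99, 109), (69, 92, 148), (70, 115, 206), (68, 125, 225), (66, 124, 224), (68, 124, 223), (71, 125, 225), (71, 125, 222)]
300 [(114, 110, 108), (101, 98, 102), (105, 102, 100), (109, 107, 107), (104, 101, 99), (105, 98, 100), (102, 99, 101), (110, 104, 104), (97, 95, 99), (79, 89, 124), (58, 97, 177), (58, 115, 215), (67, 124, 224), (63, 123, 221), (61, 118, 220), (68, 119, 221)]
105 226 307
120 226 306
plateL [-66.19018163  69.00801739]
plateR [65.58122062 70.38720681]
footTL [-81.70963802  83.39235278]
footTR [166.0530405  83.0825977]
```

View pics/w28z.png

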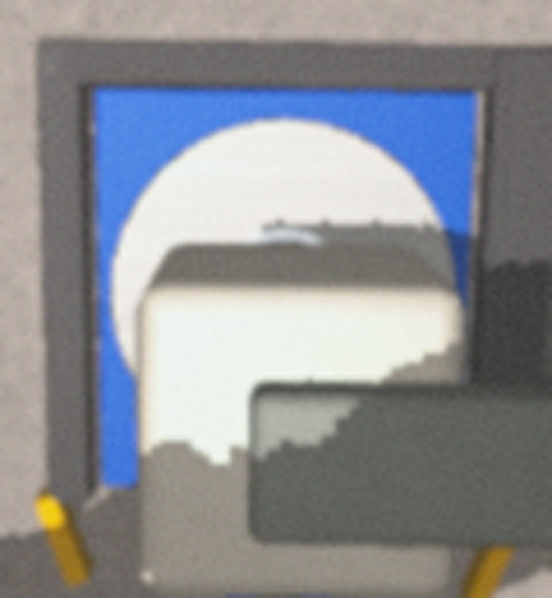

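The plate's front edge (row 99) meets the stop bar with no table showing between them. The side gaps are even, the column is up and the arm is clear, so I'm handing in.

```bash
python3 - <<'E'
from h import *
print(ctrl.sense()['time_s'], ctrl.sign_off())
E
```

```text
the job is handed in; nothing more can be done
32.3 None
```

The column is raised and standing on its lock, the carrier is home against the stop bar, and I handed the job in at 32.3 s. The hand-in reported no verdict.

**Column:** My first three grips across the bar stopped at 23–25 mm. The pads were closing on the post below the bar, pressing down with up to about 12 N, and the column was not raised then. I turned the gripper 90° and pinched the bar end to end, which read 69 mm. The button clicked out between about 66 and 72 mm of lift. I lowered the column until its weight came off the gripper (up to 17 N downward push) and let go. It stayed up, with the button visible in every later view that showed the slot.

**Carrier:** I held it by the handle and slid it along the table through the mouth, with almost no sideways force. It stopped at the bar with a push of about 6 N. After letting go, the view from above showed the plate flush with the stop bar, at stand y 69 to 70 mm, with even gaps at the sides.

**Discrepancies:**
- The stand seems to have shifted about 1 mm in x during the grips on the column. That is within the 1–2 mm spread of the measurements.
- Two wrist-camera readings of the bar's position differed by about 3 mm, so I used the average and the grip contacts.
- In the scene camera the brass weight read about 7 mm off the carrier's centre line; I judged that to be picture noise.
- At times while sliding, the gripper carried up to 2.7 N of the carrier's weight. The measured height stayed the same throughout.

I never moved the arm near the bottle, the cases or the brush. The bottle and one edge of the cases showed in the last view; the brush did not.

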